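# Build up a spacer, washer and bushing on a clamped stud

## Robot

A 6-joint arm with a two-finger parallel gripper is mounted at the origin on a cart in front of the work surface, level with it; the furniture and walls round the work are solid. World frame = base frame: x ahead of the robot, y to its left, z up, the work surface at z = 0. Lengths are in m, angles in degrees, forces in N, time in s.
With the tool pointing down it reaches from about 0.35 to 0.875 m from the base axis. Payload 4.2 kg.
Tool frame: the origin (TCP) lies on the centre line of the jaws, within the pads' length; the fingertips stand 19 mm ahead of it and the grasp point (between the pads) is the TCP; x points along the fingers, y is the direction in which the jaws open and shut, and the axes are right-handed (so a half turn about x gives the same grasp; the last joint's range is limited). The gripper opens to 87 mm and grips with 3 to 60 N. Pads are 19 mm wide; open, the fingers measure 117 mm over their backs; the gripper's body (75 mm by 190 mm) begins 51 mm behind the grasp point.
Start: joints at [88.499, 22.042, 0.453, 0, -68.411, -14.817], TCP at [0.176, 0.6, 0.242] pointing down, gripper open.
Joint ranges: [-179.83, 179.83], [-69.29, 118.12], [-61.27, 80.66], [-181.25, 117.63], [-171.15, -9.14], [-177.46, 177.46]. Speed limits (degrees/s): [159.86, 159.86, 180, 180, 180, 180].

## Interface

Orientations are given as a 3x3 rotation matrix whose columns are the frame's x, y, z axes.
In Python, from station import r, viewer, job, spotter gives the robot as it stands.
- The arm moves only by the tool play_rows, never from a script. Its argument "commands" is a list of rows, each an object of numbers: "fingers": the gripper command: -1 is fully open, 1 is shut, values between are in proportion; "tx", "ty", "tz": the shift along the tool's x, y, z normalised to -1 to 1, where 1 is 750 mm; "ax", "ay", "az": the turn, a rotation vector about the tool's x, y, z normalised to -1 to 1, where 1 is pi rad. In form: [{"fingers": .., "tx": .., "ty": .., "tz": .., "ax": .., "ay": .., "az": ..}, ...]. A call has 1 to 5 rows; each row is the pose to reach, as a shift and turn from the pose commanded when the call began, along the tool's axes at that moment, turning the shorter way round; what a row does not reach only later rows make up. A row lasts 1/12 s, in which the tool goes at most 41.7 mm and 7.16 degrees, less where a joint would pass 70% of its speed; a pose out of reach is approached as far as the arm can. A call with a number of a shift or a turn outside -1 to 1 is refused whole. A call with a gripper value outside its range is refused whole. The fingers move at their own pace and stop on an object; the grip force is fixed at half the most. Time passes only in rows, so rows that repeat a pose let the fingers close. It gives the time, the measured TCP pose, the force and the opening at its end, in the units of the state.
- r.sense(): the state, without advancing time (a new reading comes with each control period).
- viewer.capture(name): name is "scene" or "top" or "wrist"; returns a dict with "image" (420x560x3 uint8, red, green, blue), "fx", "fy", "cx", "cy" (pixels), "R" (3x3) and "t" (3): a world point X has camera coordinates R X + t; the wrist camera has in their place "mount" (4x4, takes a point from camera to tool coordinates, whose origin is the TCP and whose axes are the tool frame's). Camera axes: x right, y down, z forward; pixel columns grow to the right and rows downward; lengths in m; the calibration is good to about 2 mm. A picture is of the moment at which its call begins: read the wrist's pose just before it. There is no depth.
- job.finish_job(): hands the job in, once; it reports no verdict.
Trained networks look in a picture, given as the dict that the camera call returned (one of the last four; its "shot" number tells which), for a name from the list of things; names that differ only in an ending like _2 or _b are one class to them, and where a whole thing is asked for, a point or a joint stands for the part that bears it (a point fixed in the world has none). Each returns a list of dicts, best first, with "score" (0 to 1); they miss things now and then, are a little off and sometimes report something else, mostly with a low value. They report only what shows in the picture. A call takes as long as a camera call. They do not tell look-alikes from the thing itself.
- spotter.find_in(name, picture): "uv" ([column, row] in pixels, amid what is visible of it).
- spotter.silhouettes(name, picture): "region" (420x560 bool, what is visible of it) and "uv" ([column, row] in pixels, amid what is visible of it).
The state is a dict: "time_s": time; "joints": joint angles; "joint_velocities": joint speeds; "effort": joint torques, N m; "tcp_pos": TCP position; "ee_rot": TCP orientation; "wrist_force": force on the tool from outside, world axes, zero at the start; "moment": the same for the moment, N m; "gripper_width": opening from 0.0 (shut) to 1.0 (fully open).
Only numpy, scipy, OpenCV 4.12 (cv2) and the standard library are available. Lean on these libraries where they do the work, as an engineer would, in place of code of your own. Each camera call takes 0.05 s, during which the arm holds its last target. There are 200 camera calls.

## Task

On the stud of the blue slotted fixture, thread first the aluminium spacer, then the brass washer, then the white flanged bushing with its flange down, each pushed fully home so that the three sit flat, tight on one another and on the stud's collar. The stud is clamped somewhere along its slot, so find it and ease each part on gently by feel, never forcing it. Let go of the finished stack and leave the other things on the bench where they are.

Things in the scene. Friction and masses are not known exactly. Their poses are not given: they have to be found in the camera images.
- stand: blue base plate fixed to the bench, 150 x 60 x 12 mm, slot along its own x; origin at the centre of its underside, z up. An upright steel stud is clamped in the slot, on the centre line (own y = 0) but anywhere from -30 to +30 mm along own x: not measured, to be seen or felt. The stud stays put in use. Push gently: contact forces on the fixture must add up to under 50 N, the keys' own squeeze of some 10 N included; 8 to 20 N of push is plenty
- seat_level (a point): point on the plate's axis 18 mm above the stand's origin, level with the top of the stud's round collar (42 mm across, 6 mm high, lying on the plate), on which the spacer is to sit. It marks the middle of the slot, not the stud
- nose_level (a point): point on the plate's axis 74 mm above the stand's origin, level with the top of the stud (not on its axis). The shank is 16 mm across up to 67 mm above the origin, then a cone down to 12 mm across at the top
- key_level (a point): point on the plate's axis 60.5 mm above the stand's origin, level with two brass sprung keys that stand 2.5 mm out of the shank on its own +y and -y sides, 55 to 66 mm above the origin. They yield to a part pushed past them and drag on its bore with 3 to 10 N: nothing drops past them by itself, and the bushing must be pushed until it stops
- spacer_mid (a point): centre (half-way up) of the aluminium spacer: plain tube standing upright on the bench, 34 mm across, 26 mm high, through bore 18 mm, loose, about 60 g. Seated, this point is 31 mm above the stand's origin
- washer_mid (a point): centre (half-way up) of the thick brass washer lying flat on the bench: 44 mm across, 8 mm thick, bore 18 mm, loose, about 50 g. Seated on the spacer, this point is 48 mm above the stand's origin
- bushing_mid (a point): centre (half-way up) of the white plastic flanged bushing standing on its flange: flange 40 mm across and 5 mm thick at the bottom, barrel 30 mm across above it, 20 mm high in all, through bore 18 mm, loose, about 40 g. Seated on the washer, this point is 62 mm above the stand's origin
- paste_jar: bystander: dark jar with black lid, 55 mm across, 46 mm high, origin under its centre
- oil_bottle: bystander: white bottle with red spout, 44 mm across, 142 mm high, origin under its centre
- calliper: bystander: steel calliper lying flat, 66 x 200 x 8 mm, origin under its centre
- felt_wheel: bystander: white felt wheel on a thin upright pin, 43 mm across, 50 mm high, origin under its centre
Mind the look-alikes: they are no part of the job. Leave any green look-alike of the part that bears spacer_mid alone. Of the things that look like the part that bears washer_mid, the smaller one is meant.

How it is judged:
By the outcome, as a careful person would: the job done as asked, in the order asked, and still so for the second after the job is handed in, with the robot touching nothing.
It also fails if it takes over 72 s, if anything falls off the work surface, if the arm or the gripper's body presses on something with over 40 N, if the wrist force passes 120 N, or if a joint passes its speed limit or range.

## Working session

There is one attempt and no reset: what is moved stays moved. The work goes in short steps, Python scripts to look and compute and a tool call to move; the robot and the scene stay as the last step left them, time stands still between calls to the robot, and variables do not carry over. Pictures are saved under pics/ and viewed, about 8 in all and at most 12, crops included, and the job is handed in when it is done.

Besides the shell and the picture viewer there is one more tool, called by a JSON object that holds its "method" and its "body", one argument or row to a line. play_rows: Moves the arm, as the interface text tells. Its arguments: {"type":"object","properties":{"commands":{"type":"array"}},"required":["commands"]}

```bash
mkdir -p pics; ls
cat > h.py <<'E'
import numpy as np, cv2
from station import r, viewer, job, spotter
NAMES=["stand","spacer_mid","washer_mid","bushing_mid","paste_jar","oil_bottle","calliper","felt_wheel"]
def cam(name):
    s=r.sense(); p=viewer.capture(name)
    if "mount" in p:
        M=np.array(p["mount"]); Rt=np.array(s["ee_rot"]); 
        Rwc=Rt@M[:3,:3]; c=Rt@M[:3,3]+np.array(s["tcp_pos"])
        p["R"]=Rwc.T; p["t"]=-Rwc.T@c
    p["R"]=np.array(p["R"]);p["t"]=np.array(p["t"])
    return p
def save(p,f,box=None,scale=1):
    im=np.array(p["image"])[:,:,::-1]
    if box: im=im[box[1]:box[3],box[0]:box[2]]
    im=cv2.resize(im,None,fx=scale,fy=scale,interpolation=cv2.INTER_CUBIC); cv2.imwrite("pics/"+f,im)
def proj(p,X):
    c=p["R"]@np.array(X)+p["t"]; return np.array([p["fx"]*c[0]/c[2]+p["cx"],p["fy"]*c[1]/c[2]+p["cy"]])
def onz(p,uv,z):
    d=p["R"].T@np.array([(uv[0]-p["cx"])/p["fx"],(uv[1]-p["cy"])/p["fy"],1]); c=-p["R"].T@p["t"]
    return c+d*(z-c[2])/d[2]
def st():
    s=r.sense(); print(round(s["time_s"],2),np.round(s["tcp_pos"],4),np.round(s["ee_rot"],3).tolist(),np.round(s["wrist_force"],1),round(s["gripper_width"],3))
E
cat > /tmp/a.py <<'E'
from h import *
np.set_printoptions(suppress=True,precision=4)
st()
zs=dict(stand=.006,spacer_mid=.013,washer_mid=.004,bushing_mid=.01,paste_jar=.023,oil_bottle=.07,calliper=.004,felt_wheel=.025)
for c in ["scene","top","wrist"]:
    p=cam(c); save(p,c+"0.png"); print(c,-p["R"].T@p["t"],p["fx"])
    for n in NAMES:
        print(n,[(np.round(d["uv"]).tolist(),round(d["score"],2),onz(p,d["uv"],zs[n])[:2].round(3).tolist()) for d in spotter.find_in(n,p)][:4])
a=[cv2.imread(f"pics/{c}0.png") for c in ["scene","top"]]
E
PYTHONPATH=. python3 /tmp/a.py
```

```text
picsTraceback (most recent call last):
  File "/tmp/a.py", line 1, in <module>
    from h import *
  File "h.py", line 1, in <module>
    import numpy as np, cv2
ModuleNotFoundError: No module named 'cv2'
```

```bash
cp /tmp/a.py a.py; python3 a.py
```

```text
0.0 [0.1754 0.5993 0.2405] [[-0.001, -0.281, -0.96], [-0.002, -0.96, 0.281], [-1.0, 0.002, -0.0]] [-0.2 -0.2  0.3] 1.002
scene [0.0709 0.8416 0.9701] 483.535373076
stand [([321.0, 229.0], 0.7, [0.467, -0.011])]
spacer_mid [([278.0, 257.0], 0.69, [0.514, 0.144]), ([242.0, 258.0], 0.5, [0.593, 0.193])]
washer_mid [([219.0, 314.0], 0.7, [0.549, 0.358]), ([240.0, 340.0], 0.69, [0.463, 0.391])]
bushing_mid [([286.0, 283.0], 0.57, [0.455, 0.202])]
paste_jar [([234.0, 211.0], 0.69, [0.706, 0.065])]
oil_bottle [([182.0, 263.0], 0.77, [0.677, 0.319]), ([366.0, 186.0], 0.34, [0.409, -0.169])]
calliper [([364.0, 185.0], 0.68, [0.441, -0.244])]
felt_wheel []
top [0.3378 0.0642 1.2472] 387.7570329210437
stand [([285.0, 242.0], 0.61, [0.48, -0.007])]
spacer_mid [([221.0, 207.0], 0.53, [0.597, 0.198])]
washer_mid [([168.0, 221.0], 0.67, [0.557, 0.369]), ([157.0, 252.0], 0.5, [0.459, 0.401])]
bushing_mid [([222.0, 251.0], 0.41, [0.454, 0.195]), ([172.0, 224.0], 0.2, [0.544, 0.355])]
paste_jar [([262.0, 170.0], 0.76, [0.717, 0.063]), ([187.0, 175.0], 0.69, [0.704, 0.306])]
oil_bottle [([189.0, 177.0], 0.55, [0.683, 0.293])]
calliper [([364.0, 252.0], 0.75, [0.441, -0.26])]
felt_wheel [([226.0, 182.0], 0.53, [0.676, 0.179])]
wrist [0.247  0.5789 0.3858] 310.27907035865707
stand []
spacer_mid []
washer_mid []
bushing_mid []
paste_jar []
oil_bottle []
calliper []
felt_wheel []
```

Run:
```python
import cv2
a=cv2.imread("pics/scene0.png")[150:380,140:420]
cv2.imwrite("pics/s1.png",cv2.resize(a,None,fx=2.6,fy=2.6,interpolation=cv2.INTER_CUBIC))
a=cv2.imread("pics/top0.png")[150:290,130:400]
cv2.imwrite("pics/t1.png",cv2.resize(a,None,fx=2.9,fy=2.9,interpolation=cv2.INTER_CUBIC))
```

```text
(no output)
```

View pics/s1.png

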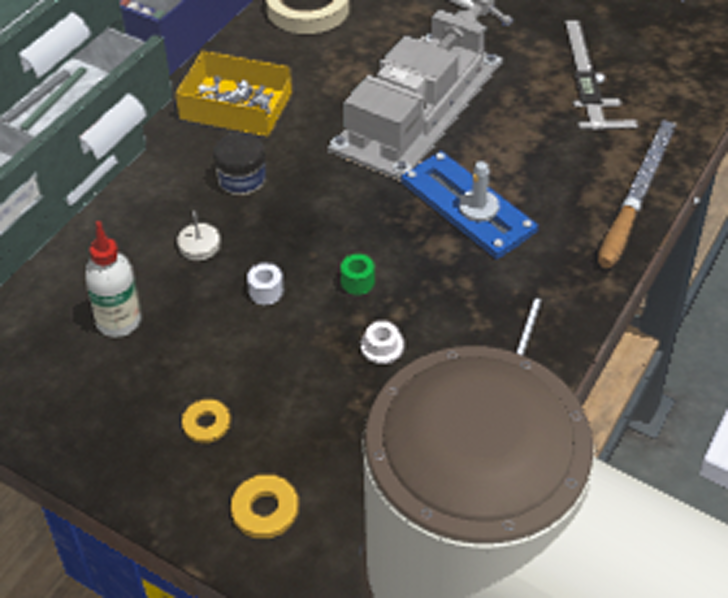

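View pics/t1.png

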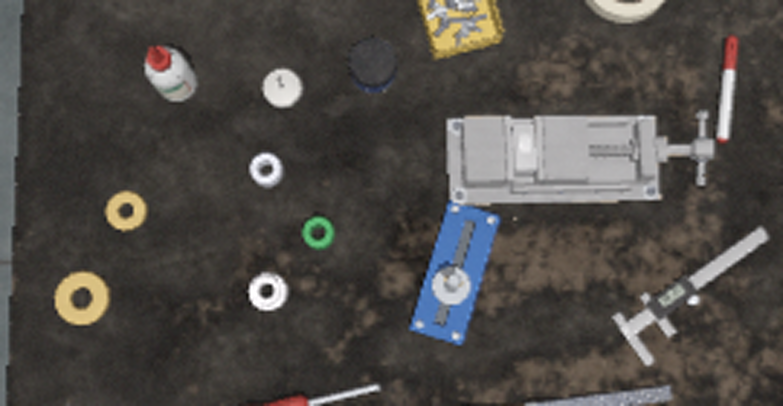

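The scene is clear:
- **Spacer:** the grey tube at scene (242,258) is the real one. The tube at (278,257) is the green look-alike.
- **Washer:** the smaller ring at scene (219,314) is the one I want. The larger ring at (240,340) is the look-alike.
- **Bushing:** scene (286,283).
- **Stud:** near-robot half of the slot, about top (286,248).

I'll square the yaw to the world axes and hover over the spacer.

{"method": "play_rows", "body": {
  "commands": [
    {"fingers":-1,"tx":0,"ty":0.119,"tz":-0.229,"ax":-0.0907,"ay":0,"az":0},
    {"fingers":-1,"tx":0,"ty":0.119,"tz":-0.229,"ax":-0.0907,"ay":0,"az":0},
    {"fingers":-1,"tx":0,"ty":0.119,"tz":-0.229,"ax":-0.0907,"ay":0,"az":0},
    {"fingers":-1,"tx":0,"ty":0.119,"tz":-0.229,"ax":-0.0907,"ay":0,"az":0},
    {"fingers":-1,"tx":0,"ty":0.119,"tz":-0.229,"ax":-0.0907,"ay":0,"az":0}
  ]
}}

```text
time_s: 1.77
tcp_pos: [0.317, 0.4633, 0.2418]
ee_rot: [[0.0, -0.001, -1.0], [-0.0, -1.0, 0.001], [-1.0, 0.0, -0.0]]
wrist_force: [-0.8, 0.7, -0.2]
gripper_width: 1.002
```

{"method": "play_rows", "body": {
  "commands": [
    {"fingers":-1,"tx":0,"ty":0.179,"tz":-0.187,"ax":0,"ay":0,"az":0},
    {"fingers":-1,"tx":0,"ty":0.179,"tz":-0.187,"ax":0,"ay":0,"az":0},
    {"fingers":-1,"tx":0,"ty":0.179,"tz":-0.187,"ax":0,"ay":0,"az":0},
    {"fingers":-1,"tx":0,"ty":0.179,"tz":-0.187,"ax":0,"ay":0,"az":0},
    {"fingers":-1,"tx":0,"ty":0.179,"tz":-0.187,"ax":0,"ay":0,"az":0}
  ]
}}

```text
time_s: 2.18
tcp_pos: [0.4575, 0.3291, 0.2418]
ee_rot: [[0.0, -0.002, -1.0], [-0.0, -1.0, 0.002], [-1.0, 0.0, -0.0]]
wrist_force: [-1.0, 0.7, 0.2]
gripper_width: 0.999
```

{"method": "play_rows", "body": {
  "commands": [
    {"fingers":-1,"tx":0,"ty":0.179,"tz":-0.187,"ax":0,"ay":0,"az":0},
    {"fingers":-1,"tx":0,"ty":0.179,"tz":-0.187,"ax":0,"ay":0,"az":0},
    {"fingers":-1,"tx":0,"ty":0.179,"tz":-0.187,"ax":0,"ay":0,"az":0},
    {"fingers":-1,"tx":0,"ty":0.179,"tz":-0.187,"ax":0,"ay":0,"az":0},
    {"fingers":-1,"tx":0,"ty":0.179,"tz":-0.187,"ax":0,"ay":0,"az":0}
  ]
}}

```text
time_s: 2.6
tcp_pos: [0.598, 0.1947, 0.2415]
ee_rot: [[0.0, -0.002, -1.0], [-0.0, -1.0, 0.002], [-1.0, 0.0, -0.0]]
wrist_force: [-0.9, 1.7, -0.2]
gripper_width: 1.004
```

```bash
cat > look.py <<'E'
from h import *
import sys
np.set_printoptions(suppress=True,precision=4)
zs=dict(stand=.006,spacer_mid=.026,washer_mid=.008,bushing_mid=.02)
st(); p=cam("wrist"); save(p,sys.argv[1],scale=1.4); print(-p["R"].T@p["t"],p["R"][2])
for n in zs:
    for d in spotter.silhouettes(n,p)[:3]:
        m=d["region"]; c=np.array(np.nonzero(m)[::-1]).mean(1)
        print(n,np.round(c,1),round(d["score"],2),onz(p,c,zs[n])[:2],m.sum(), cv2.boundingRect(m.astype(np.uint8)))
E
python3 look.py w1.png
```

```text
2.6 [0.598  0.1947 0.2415] [[0.0, -0.002, -1.0], [-0.0, -1.0, 0.002], [-1.0, 0.0, -0.0]] [-0.9  1.7 -0.2] 1.004
[0.6724 0.1946 0.3857] [-0.2718  0.     -0.9624]
stand [437.1 242.5] 0.8 [ 0.5183 -0.0169] 1872 (404, 216, 73, 57)
spacer_mid [272.8 188.4] 0.93 [0.5954 0.1983] 552 (259, 174, 29, 30)
spacer_mid [318.  243.9] 0.68 [0.5249 0.1423] 637 (305, 229, 28, 31)
washer_mid [151.5 217.8] 0.79 [0.5536 0.3534] 742 (134, 202, 36, 32)
washer_mid [130.1 269.6] 0.53 [0.4811 0.3901] 98 (122, 266, 19, 7)
bushing_mid [274.  270.9] 0.36 [0.4849 0.1973] 48 (266, 269, 16, 4)
```

View pics/w1.png

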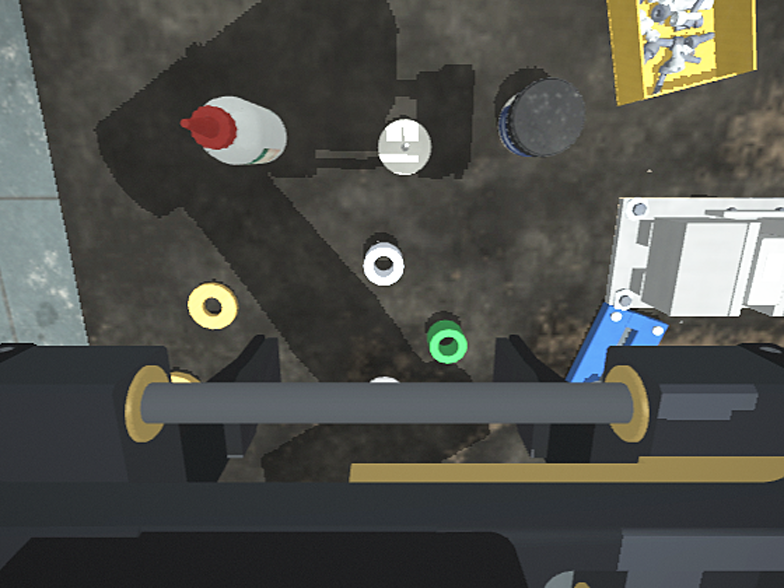

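The wrist view shows the spacer at raw (273,188), the green tube at (318,244), the small washer at (152,218) and the big one half hidden at (130,270). I'll fit cylinder models to refine the positions.

```bash
cat > fit.py <<'E'
from h import *
from scipy.optimize import least_squares
def hullmask(m):
    c=np.vstack(cv2.findContours(m.astype(np.uint8),cv2.RETR_EXTERNAL,cv2.CHAIN_APPROX_NONE)[0]); return cv2.convexHull(c)[:,0].astype(np.float32)
def model(p,xy,rings,sub=10):
    a=np.linspace(0,2*np.pi,60)
    P=np.array([proj(p,[xy[0]+R*np.cos(t),xy[1]+R*np.sin(t),z]) for R,z in rings for t in a],np.float32)
    return cv2.convexHull(P)[:,0]
def cen(h):
    M=cv2.moments(h); return np.array([M["m10"],M["m01"]])/M["m00"],M["m00"]
def fit(p,mask,rings):
    c,A=cen(hullmask(mask)); f=lambda x: cen(model(p,x,rings))[0]-c
    x=least_squares(f,onz(p,c,rings[-1][1])[:2],x_scale=.01,diff_step=1e-3).x
    return x,A/cen(model(p,x,rings))[1]
RINGS=dict(spacer_mid=[(.017,0),(.017,.026)],washer_mid=[(.022,0),(.022,.008)],bushing_mid=[(.02,0),(.02,.005),(.015,.02)])
def fitall(p,names):
    for n in names:
        for d in spotter.silhouettes(n,p)[:3]:
            x,q=fit(p,d["region"],RINGS[n]); print(n,np.round(d["uv"]),round(d["score"],2),x.round(4),"area ratio",round(q,2))
E
python3 - <<'E'
from fit import *
p=cam("wrist"); fitall(p,["spacer_mid","washer_mid"])
p=cam("top"); fitall(p,["spacer_mid","washer_mid","bushing_mid"])
E
```

```text
spacer_mid [271. 184.] 0.77 [0.5944 0.1986] area ratio 0.96
spacer_mid [324. 242.] 0.72 [0.5201 0.1402] area ratio 0.95
washer_mid [152. 217.] 0.93 [0.5516 0.355 ] area ratio 0.91
washer_mid [131. 268.] 0.71 [0.4781 0.3936] area ratio 0.17
spacer_mid [237. 230.] 0.55 [0.5209 0.1395] area ratio 0.72
spacer_mid [224. 204.] 0.44 [0.5941 0.1971] area ratio 0.51
washer_mid [171. 222.] 0.5 [0.552 0.354] area ratio 0.85
bushing_mid [222. 246.] 0.59 [0.459  0.1979] area ratio 0.89
```

{"method": "play_rows", "body": {
  "commands": [
    {"fingers":-1,"tx":0.24,"ty":-0.0048,"tz":0.0048,"ax":0,"ay":0,"az":0},
    {"fingers":-1,"tx":0.24,"ty":-0.0048,"tz":0.0048,"ax":0,"ay":0,"az":0},
    {"fingers":-1,"tx":0.24,"ty":-0.0048,"tz":0.0048,"ax":0,"ay":0,"az":0},
    {"fingers":-1,"tx":0.24,"ty":-0.0048,"tz":0.0048,"ax":0,"ay":0,"az":0},
    {"fingers":-1,"tx":0.24,"ty":-0.0048,"tz":0.0048,"ax":0,"ay":0,"az":0}
  ]
}}

```text
time_s: 3.62
tcp_pos: [0.588, 0.1995, 0.055]
ee_rot: [[-0.01, -0.001, -1.0], [-0.005, -1.0, 0.001], [-1.0, 0.005, 0.01]]
wrist_force: [-1.2, 0.0, -0.2]
gripper_width: 1.001
```

{"method": "play_rows", "body": {
  "commands": [
    {"fingers":-1,"tx":0.02,"ty":0,"tz":0,"ax":0,"ay":0,"az":0},
    {"fingers":-1,"tx":0.035,"ty":0,"tz":0,"ax":0,"ay":0,"az":0},
    {"fingers":-1,"tx":0.05,"ty":0,"tz":0,"ax":0,"ay":0,"az":0},
    {"fingers":-1,"tx":0.05,"ty":0,"tz":0,"ax":0,"ay":0,"az":0}
  ]
}}

```text
time_s: 3.95
tcp_pos: [0.5911, 0.2006, 0.022]
ee_rot: [[-0.003, -0.0, -1.0], [-0.002, -1.0, 0.0], [-1.0, 0.002, 0.003]]
wrist_force: [-0.1, -0.1, -0.7]
gripper_width: 0.999
```

{"method": "play_rows", "body": {
  "commands": [
    {"fingers":-1,"tx":0,"ty":0,"tz":0,"ax":0,"ay":0,"az":0},
    {"fingers":-1,"tx":0,"ty":0,"tz":0,"ax":0,"ay":0,"az":0}
  ]
}}

```text
time_s: 4.12
tcp_pos: [0.593, 0.2015, 0.0251]
ee_rot: [[0.002, 0.001, -1.0], [0.001, -1.0, -0.001], [-1.0, -0.001, -0.002]]
wrist_force: [0.0, 0.6, 1.1]
gripper_width: 1.001
```

{"method": "play_rows", "body": {
  "commands": [
    {"fingers":-1,"tx":0,"ty":0.004,"tz":-0.0015,"ax":0,"ay":0,"az":0},
    {"fingers":1,"tx":0,"ty":0.004,"tz":-0.0015,"ax":0,"ay":0,"az":0},
    {"fingers":1,"tx":0,"ty":0.004,"tz":-0.0015,"ax":0,"ay":0,"az":0},
    {"fingers":1,"tx":0,"ty":0.004,"tz":-0.0015,"ax":0,"ay":0,"az":0},
    {"fingers":1,"tx":0,"ty":0.004,"tz":-0.0015,"ax":0,"ay":0,"az":0}
  ]
}}

```text
time_s: 4.53
tcp_pos: [0.5935, 0.1981, 0.0244]
ee_rot: [[0.0, 0.0, -1.0], [0.0, -1.0, -0.0], [-1.0, -0.0, -0.0]]
wrist_force: [0.2, -0.5, -0.4]
gripper_width: 0.785
```

{"method": "play_rows", "body": {
  "commands": [
    {"fingers":1,"tx":0,"ty":0,"tz":0,"ax":0,"ay":0,"az":0},
    {"fingers":1,"tx":0,"ty":0,"tz":0,"ax":0,"ay":0,"az":0},
    {"fingers":1,"tx":0,"ty":0,"tz":0,"ax":0,"ay":0,"az":0}
  ]
}}

```text
time_s: 4.78
tcp_pos: [0.5934, 0.1981, 0.024]
ee_rot: [[-0.0, 0.0, -1.0], [-0.0, -1.0, -0.0], [-1.0, 0.0, 0.0]]
wrist_force: [0.8, 0.1, 0.2]
gripper_width: 0.555
```

{"method": "play_rows", "body": {
  "commands": [
    {"fingers":1,"tx":0,"ty":0,"tz":0,"ax":0,"ay":0,"az":0},
    {"fingers":1,"tx":0,"ty":0,"tz":0,"ax":0,"ay":0,"az":0},
    {"fingers":1,"tx":0,"ty":0,"tz":0,"ax":0,"ay":0,"az":0},
    {"fingers":1,"tx":0,"ty":0,"tz":0,"ax":0,"ay":0,"az":0}
  ]
}}

```text
time_s: 5.12
tcp_pos: [0.5934, 0.198, 0.024]
ee_rot: [[-0.0, 0.0, -1.0], [-0.0, -1.0, -0.0], [-1.0, 0.0, 0.0]]
wrist_force: [-1.0, 0.7, -0.3]
gripper_width: 0.369
```

{"method": "play_rows", "body": {
  "commands": [
    {"fingers":1,"tx":-0.02,"ty":0,"tz":0,"ax":0,"ay":0,"az":0},
    {"fingers":1,"tx":-0.07,"ty":0,"tz":0,"ax":0,"ay":0,"az":0},
    {"fingers":1,"tx":-0.12,"ty":0,"tz":0,"ax":0,"ay":0,"az":0},
    {"fingers":1,"tx":-0.17,"ty":0,"tz":0,"ax":0,"ay":0,"az":0},
    {"fingers":1,"tx":-0.21,"ty":0,"tz":0,"ax":0,"ay":0,"az":0}
  ]
}}

```text
time_s: 5.53
tcp_pos: [0.5939, 0.1982, 0.1847]
ee_rot: [[0.003, 0.001, -1.0], [0.001, -1.0, -0.001], [-1.0, -0.001, -0.003]]
wrist_force: [0.5, -0.5, -0.4]
gripper_width: 0.366
```

Run:
```python
from fit import *
st()
p=cam("top")
for d in spotter.silhouettes("stand",p)[:2]:
    m=d["region"].astype(np.uint8); print(d["score"],cv2.boundingRect(m))
    img=np.array(p["image"]).astype(int); b=((img[...,2]>img[...,0]+50)&(img[...,2]>120)).astype(np.uint8)
    b[:,:250]=0;b[:,330:]=0;b[:200]=0;b[:,:]*=1; b[275:]=0
    c=np.vstack(cv2.findContours(b,0,1)[0]); rc=cv2.minAreaRect(c); print(rc)
    box=cv2.boxPoints(rc); print([onz(p,q,.012)[:2].round(4).tolist() for q in box], onz(p,rc[0],.012))
print(onz(p,(285.4,245.5),.074),onz(p,(285.4,248.5),.018))
```

```text
5.53 [0.5939 0.1982 0.1847] [[0.003, 0.001, -1.0], [0.001, -1.0, -0.001], [-1.0, -0.001, -0.003]] [ 0.5 -0.5 -0.4] 0.366
0.98 (272, 220, 30, 49)
((286.4567565917969, 243.6405487060547), (18.747976303100586, 46.539093017578125), 17.102725982666016)
[[0.4128, 0.042], [0.5547, -0.0059], [0.5353, -0.0633], [0.394, -0.0141]] [ 0.47339232 -0.01008197  0.012     ]
[ 0.46100632 -0.00295389  0.074     ] [ 0.45734884 -0.00584815  0.018     ]
```

{"method": "play_rows", "body": {
  "commands": [
    {"fingers":1,"tx":-0.073,"ty":0.134,"tz":0.091,"ax":0,"ay":0,"az":0},
    {"fingers":1,"tx":-0.073,"ty":0.134,"tz":0.091,"ax":0,"ay":0,"az":0},
    {"fingers":1,"tx":-0.073,"ty":0.134,"tz":0.091,"ax":0,"ay":0,"az":0},
    {"fingers":1,"tx":-0.073,"ty":0.134,"tz":0.091,"ax":0,"ay":0,"az":0}
  ]
}}

```text
time_s: 5.97
tcp_pos: [0.5227, 0.0943, 0.2386]
ee_rot: [[0.001, -0.002, -1.0], [0.0, -1.0, 0.002], [-1.0, -0.0, -0.001]]
wrist_force: [-0.4, -0.0, -0.8]
gripper_width: 0.372
```

{"method": "play_rows", "body": {
  "commands": [
    {"fingers":1,"tx":0,"ty":0.045,"tz":0.03,"ax":0,"ay":0,"az":0},
    {"fingers":1,"tx":0,"ty":0.09,"tz":0.06,"ax":0,"ay":0,"az":0},
    {"fingers":1,"tx":0,"ty":0.134,"tz":0.091,"ax":0,"ay":0,"az":0},
    {"fingers":1,"tx":0,"ty":0.134,"tz":0.091,"ax":0,"ay":0,"az":0},
    {"fingers":1,"tx":0,"ty":0.134,"tz":0.091,"ax":0,"ay":0,"az":0}
  ]
}}

```text
time_s: 6.38
tcp_pos: [0.4555, -0.0043, 0.2361]
ee_rot: [[-0.0, -0.002, -1.0], [0.0, -1.0, 0.002], [-1.0, -0.0, 0.0]]
wrist_force: [-0.1, 1.0, -0.4]
gripper_width: 0.372
```

Run:
```python
from fit import *
st()
p=cam("wrist"); save(p,"w2.png",scale=1.4)
print("tcp px",proj(p,r.sense()["tcp_pos"]))
for z in (.012,.018,.044,.074): print(z,proj(p,[.457,-.005,z]))
```

```text
6.38 [ 0.4555 -0.0043  0.2361] [[-0.0, -0.002, -1.0], [0.0, -1.0, 0.002], [-1.0, -0.0, 0.0]] [-0.1  1.  -0.4] 0.372
tcp px [274.06423613 269.88410965]
0.012 [276.44570367 183.56685177]
0.018 [276.45311058 184.55271847]
0.044 [276.48808427 189.20774941]
0.074 [276.53534952 195.49880078]
```

View pics/w2.png

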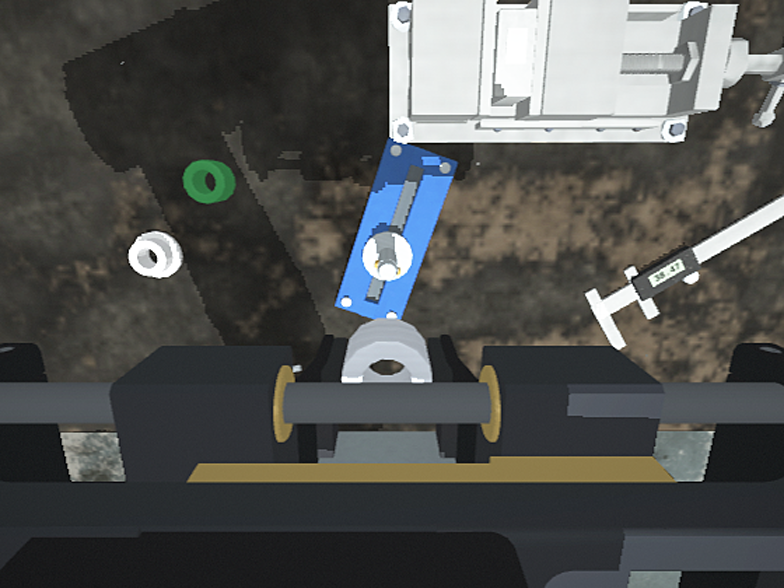

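The wrist view shows the collar at raw (276,183), the stud tip near (276,193), and the held spacer near (277,250). I'll measure them on an enlarged crop with the model overlaid.

```bash
python3 - <<'E'
from fit import *
p=cam("wrist"); s=r.sense(); tcp=np.array(s["tcp_pos"])
img=np.array(p["image"])[:,:,::-1]
g=img.astype(int); w=((g.min(2)>150)).astype(np.uint8); w[:160]=0;w[212:]=0;w[:,:250]=0;w[:,305:]=0
n,l,stt,c=cv2.connectedComponentsWithStats(w); k=1+np.argmax(stt[1:,4]); h=hullmask(l==k); print(stt[k],cen(h))
x,q=fit(p,l==k,[(.021,.012),(.021,.018),(.006,.074)]); print("stud fit",x,q)
S=9; x0,y0=240,158; im=cv2.resize(img[y0:y0+62,x0:x0+75],None,fx=S,fy=S,interpolation=cv2.INTER_CUBIC)
def dr(X,R,z,col):
    a=np.linspace(0,2*np.pi,80); P=np.array([(proj(p,[X[0]+R*np.cos(t),X[1]+R*np.sin(t),z])-[x0,y0]+.5)*S for t in a]); cv2.polylines(im,[P.astype(np.int32)],True,col,1)
dr(x,.021,.018,(0,0,255)); dr(x,.006,.074,(0,255,0)); dr(x,.008,.067,(255,0,255))
cv2.imwrite("pics/c2.png",im)
# held spacer top edge
X=tcp+[0.001,0,0]
c=img[220:275,235:315]; c=cv2.resize(c,None,fx=7,fy=7,interpolation=cv2.INTER_CUBIC)
for R in (.017,.009):
    a=np.linspace(0,2*np.pi,80); P=np.array([(proj(p,[X[0]+R*np.cos(t),X[1]+R*np.sin(t),tcp[2]+.002])-[235,220]+.5)*7 for t in a]); cv2.polylines(c,[P.astype(np.int32)],True,(0,0,255),1)
a=np.linspace(0,2*np.pi,80); P=np.array([(proj(p,[X[0]+.017*np.cos(t),X[1]+.017*np.sin(t),tcp[2]-.024])-[235,220]+.5)*7 for t in a]); cv2.polylines(c,[P.astype(np.int32)],True,(0,255,0),1)
cv2.imwrite("pics/c3.png",c); 
b=np.zeros((max(im.shape[0],c.shape[0])+0,0,3),np.uint8)
E
python3 - <<'E'
import cv2,numpy as np
a=cv2.imread('pics/c2.png');b=cv2.imread('pics/c3.png')
a=cv2.resize(a,(400,331));b=cv2.resize(b,(400,275));cv2.imwrite('pics/c23.png',np.vstack([a,b[:269]]))
E
```

```text
[260 167  36  35 784] (array([277.13135593, 183.75600282]), 944.0)
stud fit [ 0.4584183  -0.00492972] 0.9580998105997401
```

View pics/c23.png

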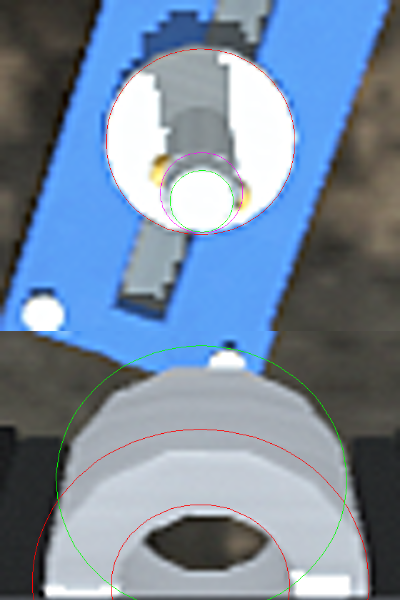

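The stud fit lines up with the image, so the stud is at (0.4584, -0.0049). The same camera put the spacer +1 mm in x from the TCP, so the TCP target is (0.4574, -0.0047). I'll descend to just above the nose.

{"method": "play_rows", "body": {
  "commands": [
    {"fingers":1,"tx":0.04,"ty":0.0005,"tz":-0.0025,"ax":0,"ay":0,"az":0},
    {"fingers":1,"tx":0.09,"ty":0.0005,"tz":-0.0025,"ax":0,"ay":0,"az":0},
    {"fingers":1,"tx":0.13,"ty":0.0005,"tz":-0.0025,"ax":0,"ay":0,"az":0},
    {"fingers":1,"tx":0.155,"ty":0.0005,"tz":-0.0025,"ax":0,"ay":0,"az":0},
    {"fingers":1,"tx":0.17,"ty":0.0005,"tz":-0.0025,"ax":0,"ay":0,"az":0}
  ]
}}

```text
time_s: 6.9
tcp_pos: [0.458, -0.0028, 0.1056]
ee_rot: [[-0.005, 0.001, -1.0], [-0.001, -1.0, -0.001], [-1.0, 0.001, 0.005]]
wrist_force: [-0.1, 0.1, 0.3]
gripper_width: 0.37
```

{"method": "play_rows", "body": {
  "commands": [
    {"fingers":1,"tx":0,"ty":0,"tz":0,"ax":0,"ay":0,"az":0},
    {"fingers":1,"tx":0,"ty":0,"tz":0,"ax":0,"ay":0,"az":0}
  ]
}}

```text
time_s: 7.07
tcp_pos: [0.4594, -0.0026, 0.1081]
ee_rot: [[-0.002, 0.002, -1.0], [-0.001, -1.0, -0.002], [-1.0, 0.001, 0.002]]
wrist_force: [-0.6, 0.5, -0.5]
gripper_width: 0.369
```

{"method": "play_rows", "body": {
  "commands": [
    {"fingers":1,"tx":0,"ty":0.0028,"tz":0.0027,"ax":0,"ay":0,"az":0},
    {"fingers":1,"tx":0,"ty":0.0028,"tz":0.0027,"ax":0,"ay":0,"az":0},
    {"fingers":1,"tx":0.003,"ty":0.0028,"tz":0.0027,"ax":0,"ay":0,"az":0},
    {"fingers":1,"tx":0.006,"ty":0.0028,"tz":0.0027,"ax":0,"ay":0,"az":0},
    {"fingers":1,"tx":0.009,"ty":0.0028,"tz":0.0027,"ax":0,"ay":0,"az":0}
  ]
}}

```text
time_s: 7.48
tcp_pos: [0.457, -0.0054, 0.1024]
ee_rot: [[0.001, 0.0, -1.0], [0.0, -1.0, -0.0], [-1.0, -0.0, -0.001]]
wrist_force: [-0.0, -0.1, -0.1]
gripper_width: 0.369
```

{"method": "play_rows", "body": {
  "commands": [
    {"fingers":1,"tx":0.0025,"ty":0,"tz":0,"ax":0,"ay":0,"az":0},
    {"fingers":1,"tx":0.005,"ty":0,"tz":0,"ax":0,"ay":0,"az":0},
    {"fingers":1,"tx":0.0075,"ty":0,"tz":0,"ax":0,"ay":0,"az":0}
  ]
}}

```text
time_s: 7.73
tcp_pos: [0.4568, -0.0055, 0.0963]
ee_rot: [[0.0, 0.0, -1.0], [-0.0, -1.0, -0.0], [-1.0, 0.0, -0.0]]
wrist_force: [0.5, -0.3, -1.5]
gripper_width: 0.372
```

{"method": "play_rows", "body": {
  "commands": [
    {"fingers":1,"tx":0.002,"ty":-0.001,"tz":-0.0008,"ax":0,"ay":0,"az":0},
    {"fingers":1,"tx":0.004,"ty":-0.001,"tz":-0.0008,"ax":0,"ay":0,"az":0},
    {"fingers":1,"tx":0.006,"ty":-0.001,"tz":-0.0008,"ax":0,"ay":0,"az":0}
  ]
}}

```text
time_s: 7.98
tcp_pos: [0.4574, -0.0047, 0.0917]
ee_rot: [[-0.0, 0.0, -1.0], [-0.0, -1.0, -0.0], [-1.0, 0.0, 0.0]]
wrist_force: [0.1, 0.2, -0.2]
gripper_width: 0.37
```

{"method": "play_rows", "body": {
  "commands": [
    {"fingers":1,"tx":0.0013,"ty":0,"tz":0,"ax":0,"ay":0,"az":0},
    {"fingers":1,"tx":0.0026,"ty":0,"tz":0,"ax":0,"ay":0,"az":0}
  ]
}}

```text
time_s: 8.15
tcp_pos: [0.4576, -0.0046, 0.09]
ee_rot: [[0.001, 0.0, -1.0], [0.0, -1.0, -0.0], [-1.0, -0.0, -0.001]]
wrist_force: [0.1, -0.4, -0.6]
gripper_width: 0.371
```

{"method": "play_rows", "body": {
  "commands": [
    {"fingers":1,"tx":0.0015,"ty":0,"tz":0,"ax":0,"ay":0,"az":0},
    {"fingers":1,"tx":0.003,"ty":0,"tz":0,"ax":0,"ay":0,"az":0},
    {"fingers":1,"tx":0.0045,"ty":0,"tz":0,"ax":0,"ay":0,"az":0}
  ]
}}

```text
time_s: 8.4
tcp_pos: [0.4583, -0.0046, 0.0872]
ee_rot: [[0.002, 0.001, -1.0], [0.0, -1.0, -0.001], [-1.0, -0.0, -0.002]]
wrist_force: [0.1, -1.1, 2.3]
gripper_width: 0.368
```

{"method": "play_rows", "body": {
  "commands": [
    {"fingers":1,"tx":0.002,"ty":0,"tz":0,"ax":0,"ay":0,"az":0},
    {"fingers":1,"tx":0.004,"ty":0,"tz":0,"ax":0,"ay":0,"az":0},
    {"fingers":1,"tx":0.006,"ty":0,"tz":0,"ax":0,"ay":0,"az":0},
    {"fingers":1,"tx":0.008,"ty":0,"tz":0,"ax":0,"ay":0,"az":0}
  ]
}}

```text
time_s: 8.73
tcp_pos: [0.458, -0.0046, 0.0807]
ee_rot: [[0.001, 0.0, -1.0], [0.0, -1.0, -0.0], [-1.0, -0.0, -0.001]]
wrist_force: [1.9, -1.2, 3.1]
gripper_width: 0.369
```

{"method": "play_rows", "body": {
  "commands": [
    {"fingers":1,"tx":0.004,"ty":0,"tz":0,"ax":0,"ay":0,"az":0},
    {"fingers":1,"tx":0.009,"ty":0,"tz":0,"ax":0,"ay":0,"az":0},
    {"fingers":1,"tx":0.014,"ty":0,"tz":0,"ax":0,"ay":0,"az":0},
    {"fingers":1,"tx":0.019,"ty":0,"tz":0,"ax":0,"ay":0,"az":0},
    {"fingers":1,"tx":0.024,"ty":0,"tz":0,"ax":0,"ay":0,"az":0}
  ]
}}

```text
time_s: 9.15
tcp_pos: [0.4577, -0.0046, 0.0623]
ee_rot: [[0.001, 0.0, -1.0], [0.0, -1.0, -0.0], [-1.0, -0.0, -0.001]]
wrist_force: [2.3, -1.2, 2.4]
gripper_width: 0.377
```

{"method": "play_rows", "body": {
  "commands": [
    {"fingers":1,"tx":0.005,"ty":0,"tz":0,"ax":0,"ay":0,"az":0},
    {"fingers":1,"tx":0.01,"ty":0,"tz":0,"ax":0,"ay":0,"az":0},
    {"fingers":1,"tx":0.014,"ty":0,"tz":0,"ax":0,"ay":0,"az":0},
    {"fingers":1,"tx":0.017,"ty":0,"tz":0,"ax":0,"ay":0,"az":0},
    {"fingers":1,"tx":0.019,"ty":0,"tz":0,"ax":0,"ay":0,"az":0}
  ]
}}

```text
time_s: 9.57
tcp_pos: [0.4577, -0.0045, 0.048]
ee_rot: [[0.0, 0.0, -1.0], [0.0, -1.0, -0.0], [-1.0, -0.0, -0.0]]
wrist_force: [2.9, -0.1, 1.7]
gripper_width: 0.372
```

{"method": "play_rows", "body": {
  "commands": [
    {"fingers":1,"tx":0.002,"ty":0,"tz":-0.0007,"ax":0,"ay":0,"az":0},
    {"fingers":1,"tx":0.004,"ty":0,"tz":-0.0007,"ax":0,"ay":0,"az":0},
    {"fingers":1,"tx":0.006,"ty":0,"tz":-0.0007,"ax":0,"ay":0,"az":0},
    {"fingers":1,"tx":0.007,"ty":0,"tz":-0.0007,"ax":0,"ay":0,"az":0}
  ]
}}

```text
time_s: 9.9
tcp_pos: [0.4577, -0.0047, 0.0429]
ee_rot: [[-0.0, 0.0, -1.0], [-0.0, -1.0, -0.0], [-1.0, 0.0, 0.0]]
wrist_force: [2.3, 0.2, 2.4]
gripper_width: 0.37
```

{"method": "play_rows", "body": {
  "commands": [
    {"fingers":1,"tx":0.0007,"ty":0,"tz":0,"ax":0,"ay":0,"az":0},
    {"fingers":1,"tx":0.0014,"ty":0,"tz":0,"ax":0,"ay":0,"az":0}
  ]
}}

```text
time_s: 10.07
tcp_pos: [0.4577, -0.0047, 0.042]
ee_rot: [[-0.0, 0.0, -1.0], [-0.0, -1.0, -0.0], [-1.0, 0.0, 0.0]]
wrist_force: [2.5, -0.3, 1.0]
gripper_width: 0.373
```

{"method": "play_rows", "body": {
  "commands": [
    {"fingers":1,"tx":0.0008,"ty":0,"tz":0,"ax":0,"ay":0,"az":0},
    {"fingers":1,"tx":0.0016,"ty":0,"tz":0,"ax":0,"ay":0,"az":0}
  ]
}}

```text
time_s: 10.23
tcp_pos: [0.4577, -0.0048, 0.0418]
ee_rot: [[-0.001, 0.001, -1.0], [-0.0, -1.0, -0.001], [-1.0, 0.0, 0.001]]
wrist_force: [-1.3, 1.3, 17.1]
gripper_width: 0.372
```

{"method": "play_rows", "body": {
  "commands": [
    {"fingers":1,"tx":0.0008,"ty":0,"tz":0,"ax":0,"ay":0,"az":0},
    {"fingers":1,"tx":0.0008,"ty":0,"tz":0,"ax":0,"ay":0,"az":0}
  ]
}}

```text
time_s: 10.4
tcp_pos: [0.4578, -0.0047, 0.0418]
ee_rot: [[-0.0, 0.001, -1.0], [-0.0, -1.0, -0.001], [-1.0, 0.0, 0.0]]
wrist_force: [-1.7, 0.6, 15.4]
gripper_width: 0.37
```

The spacer stopped at TCP z 0.0418 (expected 0.042) with a 15 N push, so it's seated. I'll release it and go for the washer.

{"method": "play_rows", "body": {
  "commands": [
    {"fingers":-1,"tx":-0.0015,"ty":0,"tz":0,"ax":0,"ay":0,"az":0},
    {"fingers":-1,"tx":-0.0015,"ty":0,"tz":0,"ax":0,"ay":0,"az":0},
    {"fingers":-1,"tx":-0.0015,"ty":0,"tz":0,"ax":0,"ay":0,"az":0},
    {"fingers":-1,"tx":-0.0015,"ty":0,"tz":0,"ax":0,"ay":0,"az":0},
    {"fingers":-1,"tx":-0.0015,"ty":0,"tz":0,"ax":0,"ay":0,"az":0}
  ]
}}

```text
time_s: 10.82
tcp_pos: [0.4571, -0.005, 0.0409]
ee_rot: [[-0.002, -0.0, -1.0], [-0.001, -1.0, 0.0], [-1.0, 0.001, 0.002]]
wrist_force: [0.2, -0.9, -0.4]
gripper_width: 0.664
```

{"method": "play_rows", "body": {
  "commands": [
    {"fingers":-1,"tx":-0.03,"ty":0,"tz":0,"ax":0,"ay":0,"az":0},
    {"fingers":-1,"tx":-0.08,"ty":0,"tz":0,"ax":0,"ay":0,"az":0},
    {"fingers":-1,"tx":-0.13,"ty":0,"tz":0,"ax":0,"ay":0,"az":0},
    {"fingers":-1,"tx":-0.18,"ty":0,"tz":0,"ax":0,"ay":0,"az":0}
  ]
}}

```text
time_s: 11.15
tcp_pos: [0.457, -0.005, 0.1774]
ee_rot: [[-0.002, 0.0, -1.0], [-0.001, -1.0, -0.0], [-1.0, 0.001, 0.002]]
wrist_force: [1.0, 1.1, 0.6]
gripper_width: 0.951
```

{"method": "play_rows", "body": {
  "commands": [
    {"fingers":-1,"tx":-0.08,"ty":-0.239,"tz":-0.062,"ax":0,"ay":0,"az":0},
    {"fingers":-1,"tx":-0.08,"ty":-0.239,"tz":-0.062,"ax":0,"ay":0,"az":0},
    {"fingers":-1,"tx":-0.08,"ty":-0.239,"tz":-0.062,"ax":0,"ay":0,"az":0},
    {"fingers":-1,"tx":-0.08,"ty":-0.239,"tz":-0.062,"ax":0,"ay":0,"az":0},
    {"fingers":-1,"tx":-0.08,"ty":-0.239,"tz":-0.062,"ax":0,"ay":0,"az":0}
  ]
}}

```text
time_s: 11.57
tcp_pos: [0.505, 0.1775, 0.2374]
ee_rot: [[0.001, 0.002, -1.0], [0.001, -1.0, -0.002], [-1.0, -0.001, -0.001]]
wrist_force: [1.1, 0.4, 0.6]
gripper_width: 1.0
```

{"method": "play_rows", "body": {
  "commands": [
    {"fingers":-1,"tx":0,"ty":-0.055,"tz":-0.015,"ax":0,"ay":0,"az":0},
    {"fingers":-1,"tx":0,"ty":-0.11,"tz":-0.03,"ax":0,"ay":0,"az":0},
    {"fingers":-1,"tx":0,"ty":-0.16,"tz":-0.045,"ax":0,"ay":0,"az":0},
    {"fingers":-1,"tx":0,"ty":-0.2,"tz":-0.055,"ax":0,"ay":0,"az":0},
    {"fingers":-1,"tx":0,"ty":-0.239,"tz":-0.062,"ax":0,"ay":0,"az":0}
  ]
}}

```text
time_s: 11.98
tcp_pos: [0.5508, 0.3556, 0.235]
ee_rot: [[-0.002, 0.001, -1.0], [-0.001, -1.0, -0.001], [-1.0, 0.001, 0.002]]
wrist_force: [-0.1, 0.5, 0.3]
gripper_width: 0.998
```

Run:
```python
from fit import *
st()
p=cam("wrist"); fitall(p,["washer_mid"]); st()
p=cam("scene"); save(p,"s2.png",(270,190,400,280),4)
```

```text
11.98 [0.5508 0.3556 0.235 ] [[-0.002, 0.001, -1.0], [-0.001, -1.0, -0.001], [-1.0, 0.001, 0.002]] [-0.1  0.5  0.3] 0.998
washer_mid [279. 175.] 0.97 [0.5529 0.3547] area ratio 0.97
washer_mid [243. 249.] 0.76 [0.4569 0.3999] area ratio 1.56
12.08 [0.5508 0.3575 0.234 ] [[-0.002, 0.003, -1.0], [-0.001, -1.0, -0.003], [-1.0, 0.001, 0.002]] [-0.2 -1.5 -1. ] 1.001
```

View pics/s2.png

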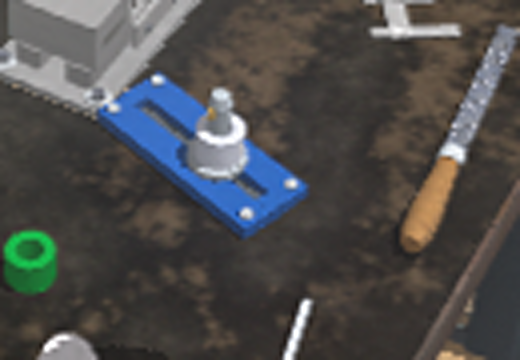

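The scene view shows the spacer sitting flat on the collar at crop (217,150). The washer fit is 44 mm across (area ratio 0.97), at about (0.552, 0.355); the other ring's ratio of 1.56 makes it the larger look-alike. I'll descend.

{"method": "play_rows", "body": {
  "commands": [
    {"fingers":-1,"tx":0.05,"ty":0.0033,"tz":-0.0019,"ax":0,"ay":0,"az":0},
    {"fingers":-1,"tx":0.1,"ty":0.0033,"tz":-0.0019,"ax":0,"ay":0,"az":0},
    {"fingers":-1,"tx":0.15,"ty":0.0033,"tz":-0.0019,"ax":0,"ay":0,"az":0},
    {"fingers":-1,"tx":0.2,"ty":0.0033,"tz":-0.0019,"ax":0,"ay":0,"az":0},
    {"fingers":-1,"tx":0.24,"ty":0.0033,"tz":-0.0019,"ax":0,"ay":0,"az":0}
  ]
}}

```text
time_s: 12.55
tcp_pos: [0.5509, 0.3488, 0.0536]
ee_rot: [[-0.003, -0.002, -1.0], [-0.002, -1.0, 0.002], [-1.0, 0.002, 0.003]]
wrist_force: [-0.4, 0.3, -0.4]
gripper_width: 1.0
```

{"method": "play_rows", "body": {
  "commands": [
    {"fingers":-1,"tx":0.015,"ty":0,"tz":0,"ax":0,"ay":0,"az":0},
    {"fingers":-1,"tx":0.025,"ty":0,"tz":0,"ax":0,"ay":0,"az":0},
    {"fingers":-1,"tx":0.032,"ty":0,"tz":0,"ax":0,"ay":0,"az":0},
    {"fingers":-1,"tx":0.032,"ty":0,"tz":0,"ax":0,"ay":0,"az":0},
    {"fingers":-1,"tx":0.032,"ty":0,"tz":0,"ax":0,"ay":0,"az":0}
  ]
}}

```text
time_s: 12.97
tcp_pos: [0.5532, 0.352, 0.0343]
ee_rot: [[0.002, 0.0, -1.0], [0.002, -1.0, -0.0], [-1.0, -0.002, -0.002]]
wrist_force: [0.2, -0.3, 0.5]
gripper_width: 1.001
```

{"method": "play_rows", "body": {
  "commands": [
    {"fingers":-1,"tx":0.008,"ty":-0.004,"tz":0.001,"ax":0,"ay":0,"az":0},
    {"fingers":-1,"tx":0.016,"ty":-0.004,"tz":0.001,"ax":0,"ay":0,"az":0},
    {"fingers":-1,"tx":0.018,"ty":-0.004,"tz":0.001,"ax":0,"ay":0,"az":0},
    {"fingers":-1,"tx":0.018,"ty":-0.004,"tz":0.001,"ax":0,"ay":0,"az":0}
  ]
}}

```text
time_s: 13.3
tcp_pos: [0.5516, 0.3549, 0.0195]
ee_rot: [[0.001, 0.001, -1.0], [0.001, -1.0, -0.001], [-1.0, -0.001, -0.001]]
wrist_force: [-1.1, 0.7, 3.0]
gripper_width: 1.002
```

{"method": "play_rows", "body": {
  "commands": [
    {"fingers":-1,"tx":-0.0015,"ty":0,"tz":-0.0008,"ax":0,"ay":0,"az":0},
    {"fingers":1,"tx":-0.0015,"ty":0,"tz":-0.0008,"ax":0,"ay":0,"az":0},
    {"fingers":1,"tx":-0.0015,"ty":0,"tz":-0.0008,"ax":0,"ay":0,"az":0},
    {"fingers":1,"tx":-0.0015,"ty":0,"tz":-0.0008,"ax":0,"ay":0,"az":0},
    {"fingers":1,"tx":-0.0015,"ty":0,"tz":-0.0008,"ax":0,"ay":0,"az":0}
  ]
}}

```text
time_s: 13.72
tcp_pos: [0.552, 0.3542, 0.0198]
ee_rot: [[-0.0, 0.0, -1.0], [-0.0, -1.0, -0.0], [-1.0, 0.0, 0.0]]
wrist_force: [-0.4, 1.0, -0.1]
gripper_width: 0.782
```

{"method": "play_rows", "body": {
  "commands": [
    {"fingers":1,"tx":0,"ty":0,"tz":0,"ax":0,"ay":0,"az":0},
    {"fingers":1,"tx":0,"ty":0,"tz":0,"ax":0,"ay":0,"az":0},
    {"fingers":1,"tx":0,"ty":0,"tz":0,"ax":0,"ay":0,"az":0},
    {"fingers":1,"tx":0,"ty":0,"tz":0,"ax":0,"ay":0,"az":0},
    {"fingers":1,"tx":0,"ty":0,"tz":0,"ax":0,"ay":0,"az":0}
  ]
}}

```text
time_s: 14.13
tcp_pos: [0.5521, 0.3543, 0.02]
ee_rot: [[-0.0, 0.0, -1.0], [-0.0, -1.0, -0.0], [-1.0, 0.0, 0.0]]
wrist_force: [0.2, 0.3, -0.3]
gripper_width: 0.487
```

{"method": "play_rows", "body": {
  "commands": [
    {"fingers":1,"tx":0,"ty":0,"tz":0,"ax":0,"ay":0,"az":0},
    {"fingers":1,"tx":-0.03,"ty":0,"tz":0,"ax":0,"ay":0,"az":0},
    {"fingers":1,"tx":-0.08,"ty":0,"tz":0,"ax":0,"ay":0,"az":0},
    {"fingers":1,"tx":-0.13,"ty":0,"tz":0,"ax":0,"ay":0,"az":0},
    {"fingers":1,"tx":-0.18,"ty":0,"tz":0,"ax":0,"ay":0,"az":0}
  ]
}}

```text
time_s: 14.55
tcp_pos: [0.5518, 0.354, 0.1561]
ee_rot: [[-0.001, 0.0, -1.0], [-0.001, -1.0, -0.0], [-1.0, 0.001, 0.001]]
wrist_force: [0.2, 1.2, 0.3]
gripper_width: 0.491
```

{"method": "play_rows", "body": {
  "commands": [
    {"fingers":1,"tx":-0.02,"ty":0.05,"tz":0.013,"ax":0,"ay":0,"az":0},
    {"fingers":1,"tx":-0.02,"ty":0.1,"tz":0.026,"ax":0,"ay":0,"az":0},
    {"fingers":1,"tx":-0.02,"ty":0.15,"tz":0.039,"ax":0,"ay":0,"az":0},
    {"fingers":1,"tx":-0.02,"ty":0.2,"tz":0.052,"ax":0,"ay":0,"az":0},
    {"fingers":1,"tx":-0.02,"ty":0.24,"tz":0.063,"ax":0,"ay":0,"az":0}
  ]
}}

```text
time_s: 14.97
tcp_pos: [0.5034, 0.1719, 0.1701]
ee_rot: [[-0.001, -0.0, -1.0], [-0.0, -1.0, 0.0], [-1.0, 0.0, 0.001]]
wrist_force: [0.2, -0.1, -0.5]
gripper_width: 0.483
```

{"method": "play_rows", "body": {
  "commands": [
    {"fingers":1,"tx":0,"ty":0.05,"tz":0.013,"ax":0,"ay":0,"az":0},
    {"fingers":1,"tx":0,"ty":0.1,"tz":0.026,"ax":0,"ay":0,"az":0},
    {"fingers":1,"tx":0,"ty":0.15,"tz":0.039,"ax":0,"ay":0,"az":0},
    {"fingers":1,"tx":0,"ty":0.2,"tz":0.052,"ax":0,"ay":0,"az":0},
    {"fingers":1,"tx":0,"ty":0.238,"tz":0.062,"ax":0,"ay":0,"az":0}
  ]
}}

```text
time_s: 15.38
tcp_pos: [0.4568, -0.0064, 0.1701]
ee_rot: [[-0.0, -0.001, -1.0], [0.0, -1.0, 0.001], [-1.0, -0.0, 0.0]]
wrist_force: [0.1, -0.8, -0.2]
gripper_width: 0.489
```

{"method": "play_rows", "body": {
  "commands": [
    {"fingers":1,"tx":0,"ty":0,"tz":0,"ax":0,"ay":0,"az":0},
    {"fingers":1,"tx":0.02,"ty":0,"tz":0,"ax":0,"ay":0,"az":0},
    {"fingers":1,"tx":0.04,"ty":0,"tz":0,"ax":0,"ay":0,"az":0},
    {"fingers":1,"tx":0.06,"ty":0,"tz":0,"ax":0,"ay":0,"az":0},
    {"fingers":1,"tx":0.06,"ty":0,"tz":0,"ax":0,"ay":0,"az":0}
  ]
}}

```text
time_s: 15.8
tcp_pos: [0.4565, -0.0045, 0.1227]
ee_rot: [[-0.006, -0.001, -1.0], [-0.001, -1.0, 0.001], [-1.0, 0.001, 0.006]]
wrist_force: [-0.4, -0.6, -1.4]
gripper_width: 0.488
```

{"method": "play_rows", "body": {
  "commands": [
    {"fingers":1,"tx":0.008,"ty":0,"tz":-0.001,"ax":0,"ay":0,"az":0},
    {"fingers":1,"tx":0.016,"ty":0,"tz":-0.001,"ax":0,"ay":0,"az":0},
    {"fingers":1,"tx":0.024,"ty":0,"tz":-0.001,"ax":0,"ay":0,"az":0},
    {"fingers":1,"tx":0.026,"ty":0,"tz":-0.001,"ax":0,"ay":0,"az":0},
    {"fingers":1,"tx":0.026,"ty":0,"tz":-0.001,"ax":0,"ay":0,"az":0}
  ]
}}

```text
time_s: 16.22
tcp_pos: [0.459, -0.0041, 0.1052]
ee_rot: [[-0.001, 0.0, -1.0], [-0.0, -1.0, -0.0], [-1.0, 0.0, 0.001]]
wrist_force: [0.6, 0.1, -0.9]
gripper_width: 0.491
```

{"method": "play_rows", "body": {
  "commands": [
    {"fingers":1,"tx":0.003,"ty":0.0008,"tz":0.0009,"ax":0,"ay":0,"az":0},
    {"fingers":1,"tx":0.006,"ty":0.0008,"tz":0.0009,"ax":0,"ay":0,"az":0},
    {"fingers":1,"tx":0.009,"ty":0.0008,"tz":0.0009,"ax":0,"ay":0,"az":0},
    {"fingers":1,"tx":0.012,"ty":0.0008,"tz":0.0009,"ax":0,"ay":0,"az":0}
  ]
}}

```text
time_s: 16.55
tcp_pos: [0.4586, -0.0047, 0.0965]
ee_rot: [[0.0, 0.0, -1.0], [0.0, -1.0, -0.0], [-1.0, -0.0, -0.0]]
wrist_force: [0.1, -0.2, -0.6]
gripper_width: 0.489
```

{"method": "play_rows", "body": {
  "commands": [
    {"fingers":1,"tx":0.0025,"ty":0,"tz":0,"ax":0,"ay":0,"az":0},
    {"fingers":1,"tx":0.005,"ty":0,"tz":0,"ax":0,"ay":0,"az":0}
  ]
}}

```text
time_s: 16.72
tcp_pos: [0.4585, -0.0048, 0.0926]
ee_rot: [[-0.0, 0.0, -1.0], [-0.0, -1.0, -0.0], [-1.0, 0.0, 0.0]]
wrist_force: [-0.4, 0.6, -0.4]
gripper_width: 0.494
```

Below the tip with no contact force, so the bore is over the nose. I'll keep going past the cone in small steps.

{"method": "play_rows", "body": {
  "commands": [
    {"fingers":1,"tx":0.002,"ty":0,"tz":0,"ax":0,"ay":0,"az":0},
    {"fingers":1,"tx":0.004,"ty":0,"tz":0,"ax":0,"ay":0,"az":0},
    {"fingers":1,"tx":0.006,"ty":0,"tz":0,"ax":0,"ay":0,"az":0}
  ]
}}

```text
time_s: 16.97
tcp_pos: [0.4586, -0.0048, 0.0881]
ee_rot: [[0.0, 0.0, -1.0], [0.0, -1.0, -0.0], [-1.0, -0.0, -0.0]]
wrist_force: [0.1, -1.3, -0.0]
gripper_width: 0.488
```

{"method": "play_rows", "body": {
  "commands": [
    {"fingers":1,"tx":0.0015,"ty":0,"tz":0,"ax":0,"ay":0,"az":0},
    {"fingers":1,"tx":0.003,"ty":0,"tz":0,"ax":0,"ay":0,"az":0},
    {"fingers":1,"tx":0.0045,"ty":0,"tz":0,"ax":0,"ay":0,"az":0}
  ]
}}

```text
time_s: 17.22
tcp_pos: [0.4586, -0.0048, 0.0848]
ee_rot: [[0.0, 0.0, -1.0], [0.0, -1.0, -0.0], [-1.0, -0.0, -0.0]]
wrist_force: [-0.2, 0.2, 0.2]
gripper_width: 0.492
```

{"method": "play_rows", "body": {
  "commands": [
    {"fingers":1,"tx":0.002,"ty":0,"tz":0,"ax":0,"ay":0,"az":0},
    {"fingers":1,"tx":0.004,"ty":0,"tz":0,"ax":0,"ay":0,"az":0},
    {"fingers":1,"tx":0.006,"ty":0,"tz":0,"ax":0,"ay":0,"az":0},
    {"fingers":1,"tx":0.008,"ty":0,"tz":0,"ax":0,"ay":0,"az":0}
  ]
}}

```text
time_s: 17.55
tcp_pos: [0.4589, -0.0047, 0.079]
ee_rot: [[0.001, 0.0, -1.0], [0.0, -1.0, -0.0], [-1.0, -0.0, -0.001]]
wrist_force: [-0.8, 0.0, 3.0]
gripper_width: 0.489
```

{"method": "play_rows", "body": {
  "commands": [
    {"fingers":1,"tx":0.003,"ty":0,"tz":0,"ax":0,"ay":0,"az":0},
    {"fingers":1,"tx":0.006,"ty":0,"tz":0,"ax":0,"ay":0,"az":0},
    {"fingers":1,"tx":0.009,"ty":0,"tz":0,"ax":0,"ay":0,"az":0},
    {"fingers":1,"tx":0.012,"ty":0,"tz":0,"ax":0,"ay":0,"az":0}
  ]
}}

```text
time_s: 17.88
tcp_pos: [0.4584, -0.0048, 0.0696]
ee_rot: [[-0.0, 0.0, -1.0], [-0.0, -1.0, -0.0], [-1.0, 0.0, 0.0]]
wrist_force: [0.8, 0.3, 2.4]
gripper_width: 0.492
```

Key drag is about 3 N, as expected. Now the last 6 mm.

{"method": "play_rows", "body": {
  "commands": [
    {"fingers":1,"tx":0.002,"ty":0,"tz":0,"ax":0,"ay":0,"az":0},
    {"fingers":1,"tx":0.004,"ty":0,"tz":0,"ax":0,"ay":0,"az":0},
    {"fingers":1,"tx":0.0055,"ty":0,"tz":0,"ax":0,"ay":0,"az":0}
  ]
}}

```text
time_s: 18.13
tcp_pos: [0.4579, -0.0049, 0.0652]
ee_rot: [[-0.001, -0.0, -1.0], [-0.0, -1.0, 0.0], [-1.0, 0.0, 0.001]]
wrist_force: [0.1, -0.1, 0.4]
gripper_width: 0.49
```

{"method": "play_rows", "body": {
  "commands": [
    {"fingers":1,"tx":0.001,"ty":0,"tz":0,"ax":0,"ay":0,"az":0},
    {"fingers":1,"tx":0.0015,"ty":0,"tz":0,"ax":0,"ay":0,"az":0}
  ]
}}

```text
time_s: 18.3
tcp_pos: [0.4582, -0.0048, 0.0643]
ee_rot: [[-0.001, 0.0, -1.0], [-0.0, -1.0, -0.0], [-1.0, 0.0, 0.001]]
wrist_force: [-0.3, 0.2, -0.8]
gripper_width: 0.487
```

{"method": "play_rows", "body": {
  "commands": [
    {"fingers":1,"tx":0.0008,"ty":0,"tz":0,"ax":0,"ay":0,"az":0},
    {"fingers":1,"tx":0.0008,"ty":0,"tz":0,"ax":0,"ay":0,"az":0}
  ]
}}

```text
time_s: 18.47
tcp_pos: [0.4585, -0.0048, 0.064]
ee_rot: [[-0.0, 0.0, -1.0], [-0.0, -1.0, -0.0], [-1.0, 0.0, 0.0]]
wrist_force: [0.5, -0.0, -1.6]
gripper_width: 0.495
```

{"method": "play_rows", "body": {
  "commands": [
    {"fingers":1,"tx":0.0008,"ty":0,"tz":0,"ax":0,"ay":0,"az":0},
    {"fingers":1,"tx":0.0016,"ty":0,"tz":0,"ax":0,"ay":0,"az":0},
    {"fingers":1,"tx":0.0016,"ty":0,"tz":0,"ax":0,"ay":0,"az":0}
  ]
}}

```text
time_s: 18.72
tcp_pos: [0.4586, -0.0048, 0.0638]
ee_rot: [[0.0, 0.001, -1.0], [-0.0, -1.0, -0.001], [-1.0, 0.0, -0.0]]
wrist_force: [-2.6, 1.1, 6.8]
gripper_width: 0.49
```

{"method": "play_rows", "body": {
  "commands": [
    {"fingers":1,"tx":0.001,"ty":0,"tz":0,"ax":0,"ay":0,"az":0},
    {"fingers":1,"tx":0.001,"ty":0,"tz":0,"ax":0,"ay":0,"az":0}
  ]
}}

```text
time_s: 18.88
tcp_pos: [0.4587, -0.0048, 0.0636]
ee_rot: [[0.0, 0.001, -1.0], [-0.0, -1.0, -0.001], [-1.0, 0.0, -0.0]]
wrist_force: [-4.1, 0.0, 13.4]
gripper_width: 0.487
```

{"method": "play_rows", "body": {
  "commands": [
    {"fingers":-1,"tx":-0.002,"ty":0,"tz":0,"ax":0,"ay":0,"az":0},
    {"fingers":-1,"tx":-0.002,"ty":0,"tz":0,"ax":0,"ay":0,"az":0},
    {"fingers":-1,"tx":-0.002,"ty":0,"tz":0,"ax":0,"ay":0,"az":0},
    {"fingers":-1,"tx":-0.002,"ty":0,"tz":0,"ax":0,"ay":0,"az":0},
    {"fingers":-1,"tx":-0.002,"ty":0,"tz":0,"ax":0,"ay":0,"az":0}
  ]
}}

```text
time_s: 19.3
tcp_pos: [0.4584, -0.0048, 0.0633]
ee_rot: [[-0.0, 0.0, -1.0], [-0.0, -1.0, -0.0], [-1.0, 0.0, 0.0]]
wrist_force: [0.5, -1.0, 0.3]
gripper_width: 0.789
```

{"method": "play_rows", "body": {
  "commands": [
    {"fingers":-1,"tx":-0.04,"ty":0,"tz":0,"ax":0,"ay":0,"az":0},
    {"fingers":-1,"tx":-0.09,"ty":0,"tz":0,"ax":0,"ay":0,"az":0},
    {"fingers":-1,"tx":-0.14,"ty":0,"tz":0,"ax":0,"ay":0,"az":0},
    {"fingers":-1,"tx":-0.18,"ty":-0.04,"tz":0,"ax":0,"ay":0,"az":0},
    {"fingers":-1,"tx":-0.22,"ty":-0.08,"tz":0,"ax":0,"ay":0,"az":0}
  ]
}}

```text
time_s: 19.72
tcp_pos: [0.4582, 0.0539, 0.2293]
ee_rot: [[0.001, -0.003, -1.0], [0.0, -1.0, 0.003], [-1.0, -0.0, -0.001]]
wrist_force: [1.7, 0.9, -0.3]
gripper_width: 0.997
```

{"method": "play_rows", "body": {
  "commands": [
    {"fingers":-1,"tx":-0.01,"ty":-0.05,"tz":0,"ax":0,"ay":0,"az":0},
    {"fingers":-1,"tx":-0.01,"ty":-0.1,"tz":0,"ax":0,"ay":0,"az":0},
    {"fingers":-1,"tx":-0.01,"ty":-0.15,"tz":0,"ax":0,"ay":0,"az":0},
    {"fingers":-1,"tx":-0.01,"ty":-0.19,"tz":0,"ax":0,"ay":0,"az":0},
    {"fingers":-1,"tx":-0.01,"ty":-0.19,"tz":0,"ax":0,"ay":0,"az":0}
  ]
}}

```text
time_s: 20.13
tcp_pos: [0.4589, 0.201, 0.2347]
ee_rot: [[0.001, 0.005, -1.0], [0.001, -1.0, -0.005], [-1.0, -0.001, -0.001]]
wrist_force: [0.4, -0.0, -0.0]
gripper_width: 1.0
```

{"method": "play_rows", "body": {
  "commands": [
    {"fingers":-1,"tx":0,"ty":0,"tz":0,"ax":0,"ay":0,"az":0},
    {"fingers":-1,"tx":0,"ty":0,"tz":0,"ax":0,"ay":0,"az":0},
    {"fingers":-1,"tx":0,"ty":0,"tz":0,"ax":0,"ay":0,"az":0}
  ]
}}

```text
time_s: 20.38
tcp_pos: [0.4583, 0.1957, 0.2347]
ee_rot: [[-0.001, -0.001, -1.0], [-0.001, -1.0, 0.001], [-1.0, 0.001, 0.001]]
wrist_force: [0.1, 0.3, -0.5]
gripper_width: 1.001
```

Run:
```python
from fit import *
st()
p=cam("wrist"); fitall(p,["bushing_mid"]); save(p,"w3.png",scale=1.4)
p=cam("scene"); save(p,"s3.png",(260,180,380,260),4)
```

```text
20.38 [0.4583 0.1957 0.2347] [[-0.001, -0.001, -1.0], [-0.001, -1.0, 0.001], [-1.0, 0.001, 0.001]] [ 0.1  0.3 -0.5] 1.001
bushing_mid [268. 182.] 0.91 [0.4576 0.1975] area ratio 0.96
bushing_mid [448. 162.] 0.29 [ 0.4762 -0.0171] area ratio 7.93
```

View pics/w3.png

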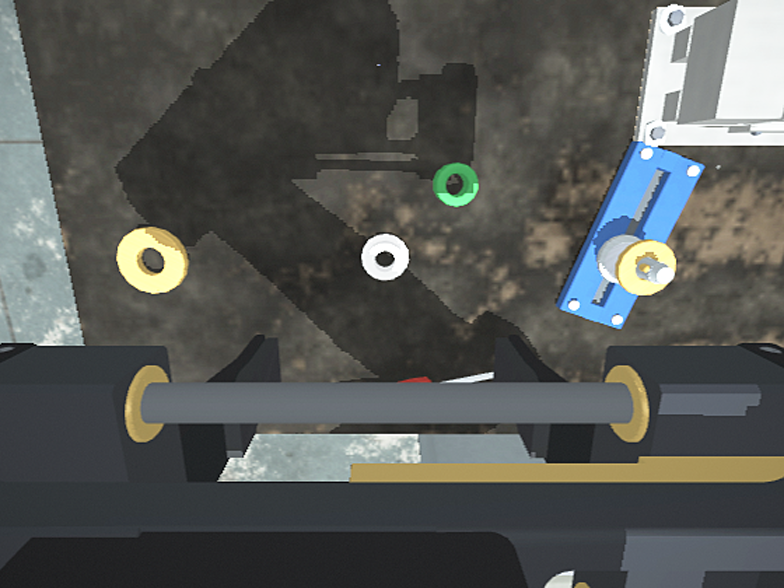

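The washer is on the stud on top of the spacer, at display (646,266). The bushing fit is (0.458, 0.198) with size ratio 0.96. I'll grasp it by the barrel, above the flange.

{"method": "play_rows", "body": {
  "commands": [
    {"fingers":-1,"tx":0.05,"ty":-0.0027,"tz":0,"ax":0,"ay":0,"az":0},
    {"fingers":-1,"tx":0.1,"ty":-0.0027,"tz":0,"ax":0,"ay":0,"az":0},
    {"fingers":-1,"tx":0.15,"ty":-0.0027,"tz":0,"ax":0,"ay":0,"az":0},
    {"fingers":-1,"tx":0.2,"ty":-0.0027,"tz":0,"ax":0,"ay":0,"az":0},
    {"fingers":-1,"tx":0.23,"ty":-0.0027,"tz":0,"ax":0,"ay":0,"az":0}
  ]
}}

```text
time_s: 20.95
tcp_pos: [0.4569, 0.1967, 0.0594]
ee_rot: [[-0.004, -0.002, -1.0], [-0.003, -1.0, 0.002], [-1.0, 0.003, 0.004]]
wrist_force: [-0.8, 0.1, -0.3]
gripper_width: 0.998
```

{"method": "play_rows", "body": {
  "commands": [
    {"fingers":-1,"tx":0.012,"ty":0,"tz":0,"ax":0,"ay":0,"az":0},
    {"fingers":-1,"tx":0.024,"ty":0,"tz":0,"ax":0,"ay":0,"az":0},
    {"fingers":-1,"tx":0.036,"ty":0,"tz":0,"ax":0,"ay":0,"az":0},
    {"fingers":-1,"tx":0.036,"ty":0,"tz":0,"ax":0,"ay":0,"az":0},
    {"fingers":-1,"tx":0.036,"ty":0,"tz":0,"ax":0,"ay":0,"az":0}
  ]
}}

```text
time_s: 21.37
tcp_pos: [0.4591, 0.199, 0.0362]
ee_rot: [[0.001, 0.0, -1.0], [0.001, -1.0, -0.0], [-1.0, -0.001, -0.001]]
wrist_force: [1.0, -0.4, -0.3]
gripper_width: 1.003
```

{"method": "play_rows", "body": {
  "commands": [
    {"fingers":-1,"tx":0,"ty":0,"tz":0,"ax":0,"ay":0,"az":0},
    {"fingers":-1,"tx":0,"ty":0,"tz":0,"ax":0,"ay":0,"az":0}
  ]
}}

```text
time_s: 21.53
tcp_pos: [0.4591, 0.1992, 0.0367]
ee_rot: [[0.002, 0.0, -1.0], [0.002, -1.0, -0.0], [-1.0, -0.002, -0.002]]
wrist_force: [-0.8, -0.9, -0.2]
gripper_width: 1.001
```

{"method": "play_rows", "body": {
  "commands": [
    {"fingers":-1,"tx":0.007,"ty":0.002,"tz":0.0013,"ax":0,"ay":0,"az":0},
    {"fingers":-1,"tx":0.0147,"ty":0.002,"tz":0.0013,"ax":0,"ay":0,"az":0},
    {"fingers":-1,"tx":0.0147,"ty":0.002,"tz":0.0013,"ax":0,"ay":0,"az":0},
    {"fingers":-1,"tx":0.0147,"ty":0.002,"tz":0.0013,"ax":0,"ay":0,"az":0},
    {"fingers":1,"tx":0.0147,"ty":0.002,"tz":0.0013,"ax":0,"ay":0,"az":0}
  ]
}}

```text
time_s: 21.95
tcp_pos: [0.4575, 0.1972, 0.0243]
ee_rot: [[-0.0, 0.0, -1.0], [-0.0, -1.0, -0.0], [-1.0, 0.0, 0.0]]
wrist_force: [-0.2, -0.4, 0.3]
gripper_width: 0.973
```

{"method": "play_rows", "body": {
  "commands": [
    {"fingers":1,"tx":0,"ty":0,"tz":0,"ax":0,"ay":0,"az":0},
    {"fingers":1,"tx":0,"ty":0,"tz":0,"ax":0,"ay":0,"az":0}
  ]
}}

```text
time_s: 22.12
tcp_pos: [0.4576, 0.1973, 0.0245]
ee_rot: [[0.0, 0.0, -1.0], [0.0, -1.0, -0.0], [-1.0, -0.0, -0.0]]
wrist_force: [0.3, 0.3, -0.1]
gripper_width: 0.851
```

{"method": "play_rows", "body": {
  "commands": [
    {"fingers":1,"tx":-0.0016,"ty":0,"tz":-0.0005,"ax":0,"ay":0,"az":0},
    {"fingers":1,"tx":-0.0016,"ty":0,"tz":-0.0005,"ax":0,"ay":0,"az":0},
    {"fingers":1,"tx":-0.0016,"ty":0,"tz":-0.0005,"ax":0,"ay":0,"az":0},
    {"fingers":1,"tx":-0.0016,"ty":0,"tz":-0.0005,"ax":0,"ay":0,"az":0},
    {"fingers":1,"tx":-0.0016,"ty":0,"tz":-0.0005,"ax":0,"ay":0,"az":0}
  ]
}}

```text
time_s: 22.53
tcp_pos: [0.4579, 0.1972, 0.0257]
ee_rot: [[0.0, 0.0, -1.0], [0.0, -1.0, -0.0], [-1.0, -0.0, -0.0]]
wrist_force: [-0.3, -0.5, 0.2]
gripper_width: 0.481
```

{"method": "play_rows", "body": {
  "commands": [
    {"fingers":1,"tx":0,"ty":0,"tz":0,"ax":0,"ay":0,"az":0},
    {"fingers":1,"tx":0,"ty":0,"tz":0,"ax":0,"ay":0,"az":0},
    {"fingers":1,"tx":0,"ty":0,"tz":0,"ax":0,"ay":0,"az":0},
    {"fingers":1,"tx":0,"ty":0,"tz":0,"ax":0,"ay":0,"az":0},
    {"fingers":1,"tx":0,"ty":0,"tz":0,"ax":0,"ay":0,"az":0}
  ]
}}

```text
time_s: 22.95
tcp_pos: [0.4578, 0.1972, 0.0257]
ee_rot: [[-0.0, 0.0, -1.0], [-0.0, -1.0, -0.0], [-1.0, 0.0, 0.0]]
wrist_force: [0.4, -0.9, 0.8]
gripper_width: 0.337
```

{"method": "play_rows", "body": {
  "commands": [
    {"fingers":1,"tx":0,"ty":0,"tz":0,"ax":0,"ay":0,"az":0},
    {"fingers":1,"tx":0,"ty":0,"tz":0,"ax":0,"ay":0,"az":0}
  ]
}}

```text
time_s: 23.12
tcp_pos: [0.4579, 0.1972, 0.0257]
ee_rot: [[0.0, 0.0, -1.0], [0.0, -1.0, -0.0], [-1.0, -0.0, -0.0]]
wrist_force: [0.4, 0.6, 1.0]
gripper_width: 0.334
```

{"method": "play_rows", "body": {
  "commands": [
    {"fingers":1,"tx":-0.03,"ty":0,"tz":0,"ax":0,"ay":0,"az":0},
    {"fingers":1,"tx":-0.08,"ty":0,"tz":0,"ax":0,"ay":0,"az":0},
    {"fingers":1,"tx":-0.13,"ty":0,"tz":0,"ax":0,"ay":0,"az":0},
    {"fingers":1,"tx":-0.17,"ty":0.03,"tz":0,"ax":0,"ay":0,"az":0},
    {"fingers":1,"tx":-0.18,"ty":0.07,"tz":0,"ax":0,"ay":0,"az":0}
  ]
}}

```text
time_s: 23.53
tcp_pos: [0.461, 0.147, 0.1661]
ee_rot: [[0.01, 0.005, -1.0], [0.006, -1.0, -0.005], [-1.0, -0.006, -0.01]]
wrist_force: [0.6, 0.7, -1.0]
gripper_width: 0.335
```

{"method": "play_rows", "body": {
  "commands": [
    {"fingers":1,"tx":0,"ty":0.05,"tz":-0.001,"ax":0,"ay":0,"az":0},
    {"fingers":1,"tx":0,"ty":0.1,"tz":-0.001,"ax":0,"ay":0,"az":0},
    {"fingers":1,"tx":0,"ty":0.15,"tz":-0.001,"ax":0,"ay":0,"az":0},
    {"fingers":1,"tx":0,"ty":0.18,"tz":-0.001,"ax":0,"ay":0,"az":0},
    {"fingers":1,"tx":0,"ty":0.199,"tz":-0.001,"ax":0,"ay":0,"az":0}
  ]
}}

```text
time_s: 23.95
tcp_pos: [0.4577, -0.0069, 0.1606]
ee_rot: [[-0.001, -0.002, -1.0], [-0.0, -1.0, 0.002], [-1.0, 0.0, 0.001]]
wrist_force: [0.0, 0.2, -0.8]
gripper_width: 0.335
```

{"method": "play_rows", "body": {
  "commands": [
    {"fingers":1,"tx":0,"ty":0,"tz":0,"ax":0,"ay":0,"az":0},
    {"fingers":1,"tx":0.015,"ty":0,"tz":0,"ax":0,"ay":0,"az":0},
    {"fingers":1,"tx":0.03,"ty":0,"tz":0,"ax":0,"ay":0,"az":0},
    {"fingers":1,"tx":0.045,"ty":0,"tz":0,"ax":0,"ay":0,"az":0},
    {"fingers":1,"tx":0.045,"ty":0,"tz":0,"ax":0,"ay":0,"az":0}
  ]
}}

```text
time_s: 24.37
tcp_pos: [0.4571, -0.0044, 0.125]
ee_rot: [[-0.005, -0.0, -1.0], [-0.001, -1.0, 0.0], [-1.0, 0.001, 0.005]]
wrist_force: [-0.9, -0.3, -0.4]
gripper_width: 0.336
```

Run:
```python
from fit import *
st(); p=cam("wrist"); save(p,"w4.png",(200,170,350,285),5)
```

```text
24.37 [ 0.4571 -0.0044  0.125 ] [[-0.005, -0.0, -1.0], [-0.001, -1.0, 0.0], [-1.0, 0.001, 0.005]] [-0.9 -0.3 -0.4] 0.336
```

View pics/w4.png

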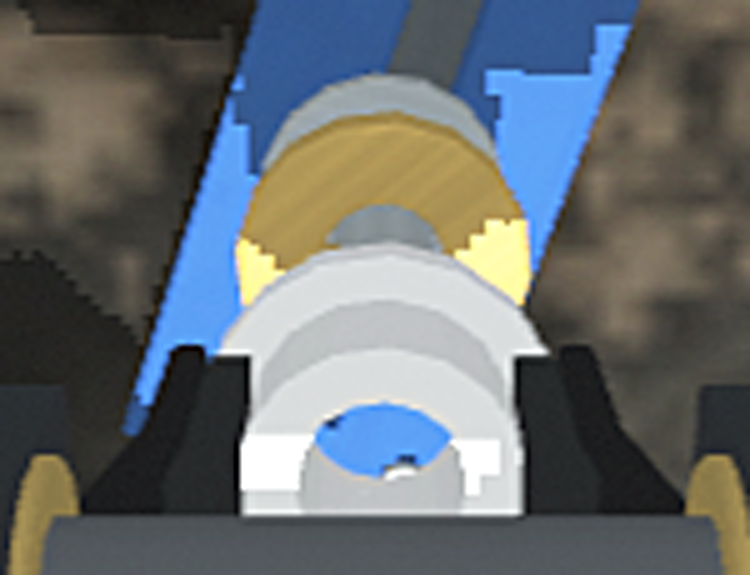

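The bushing is held flange down (crop (385,400)), and the washer sits flat below it. I'll approach the nose.

{"method": "play_rows", "body": {
  "commands": [
    {"fingers":1,"tx":0.007,"ty":0,"tz":-0.001,"ax":0,"ay":0,"az":0},
    {"fingers":1,"tx":0.014,"ty":0,"tz":-0.001,"ax":0,"ay":0,"az":0},
    {"fingers":1,"tx":0.021,"ty":0,"tz":-0.001,"ax":0,"ay":0,"az":0},
    {"fingers":1,"tx":0.024,"ty":0,"tz":-0.001,"ax":0,"ay":0,"az":0},
    {"fingers":1,"tx":0.024,"ty":0,"tz":-0.001,"ax":0,"ay":0,"az":0}
  ]
}}

```text
time_s: 24.83
tcp_pos: [0.459, -0.0047, 0.1083]
ee_rot: [[-0.001, 0.0, -1.0], [-0.0, -1.0, -0.0], [-1.0, 0.0, 0.001]]
wrist_force: [-0.0, -0.5, -0.0]
gripper_width: 0.334
```

{"method": "play_rows", "body": {
  "commands": [
    {"fingers":1,"tx":0.004,"ty":0,"tz":0.0005,"ax":0,"ay":0,"az":0},
    {"fingers":1,"tx":0.008,"ty":0,"tz":0.0005,"ax":0,"ay":0,"az":0},
    {"fingers":1,"tx":0.011,"ty":0,"tz":0.0005,"ax":0,"ay":0,"az":0},
    {"fingers":1,"tx":0.0135,"ty":0,"tz":0.0005,"ax":0,"ay":0,"az":0}
  ]
}}

```text
time_s: 25.17
tcp_pos: [0.459, -0.0046, 0.0986]
ee_rot: [[-0.0, 0.0, -1.0], [-0.0, -1.0, -0.0], [-1.0, 0.0, 0.0]]
wrist_force: [0.3, -0.7, -0.8]
gripper_width: 0.332
```

{"method": "play_rows", "body": {
  "commands": [
    {"fingers":1,"tx":0.002,"ty":0,"tz":0,"ax":0,"ay":0,"az":0},
    {"fingers":1,"tx":0.004,"ty":0,"tz":0,"ax":0,"ay":0,"az":0}
  ]
}}

```text
time_s: 25.33
tcp_pos: [0.4591, -0.0046, 0.0957]
ee_rot: [[0.0, 0.0, -1.0], [-0.0, -1.0, -0.0], [-1.0, 0.0, -0.0]]
wrist_force: [-0.3, 0.1, -0.8]
gripper_width: 0.335
```

{"method": "play_rows", "body": {
  "commands": [
    {"fingers":1,"tx":0.002,"ty":0,"tz":0.0005,"ax":0,"ay":0,"az":0},
    {"fingers":1,"tx":0.004,"ty":0,"tz":0.0005,"ax":0,"ay":0,"az":0},
    {"fingers":1,"tx":0.0055,"ty":0,"tz":0.0005,"ax":0,"ay":0,"az":0}
  ]
}}

```text
time_s: 25.58
tcp_pos: [0.4586, -0.0046, 0.0915]
ee_rot: [[-0.0, 0.0, -1.0], [0.0, -1.0, -0.0], [-1.0, -0.0, 0.0]]
wrist_force: [-0.0, 0.1, 0.0]
gripper_width: 0.335
```

{"method": "play_rows", "body": {
  "commands": [
    {"fingers":1,"tx":0.0015,"ty":0,"tz":0,"ax":0,"ay":0,"az":0},
    {"fingers":1,"tx":0.003,"ty":0,"tz":0,"ax":0,"ay":0,"az":0},
    {"fingers":1,"tx":0.0045,"ty":0,"tz":0,"ax":0,"ay":0,"az":0}
  ]
}}

```text
time_s: 25.83
tcp_pos: [0.4592, -0.0045, 0.0888]
ee_rot: [[0.001, 0.001, -1.0], [0.0, -1.0, -0.001], [-1.0, -0.0, -0.001]]
wrist_force: [0.5, -0.3, 1.1]
gripper_width: 0.337
```

{"method": "play_rows", "body": {
  "commands": [
    {"fingers":1,"tx":0.0015,"ty":0,"tz":0,"ax":0,"ay":0,"az":0},
    {"fingers":1,"tx":0.003,"ty":0,"tz":0,"ax":0,"ay":0,"az":0},
    {"fingers":1,"tx":0.0045,"ty":0,"tz":0,"ax":0,"ay":0,"az":0}
  ]
}}

```text
time_s: 26.08
tcp_pos: [0.4588, -0.0046, 0.0849]
ee_rot: [[0.0, 0.0, -1.0], [0.0, -1.0, -0.0], [-1.0, -0.0, -0.0]]
wrist_force: [-0.8, -0.1, 2.2]
gripper_width: 0.335
```

{"method": "play_rows", "body": {
  "commands": [
    {"fingers":1,"tx":0.0015,"ty":0,"tz":0,"ax":0,"ay":0,"az":0},
    {"fingers":1,"tx":0.003,"ty":0,"tz":0,"ax":0,"ay":0,"az":0},
    {"fingers":1,"tx":0.0045,"ty":0,"tz":0,"ax":0,"ay":0,"az":0},
    {"fingers":1,"tx":0.006,"ty":0,"tz":0,"ax":0,"ay":0,"az":0},
    {"fingers":1,"tx":0.0075,"ty":0,"tz":0,"ax":0,"ay":0,"az":0}
  ]
}}

```text
time_s: 26.5
tcp_pos: [0.4587, -0.0046, 0.0792]
ee_rot: [[0.0, 0.0, -1.0], [0.0, -1.0, -0.0], [-1.0, -0.0, -0.0]]
wrist_force: [-0.6, -0.6, 2.7]
gripper_width: 0.337
```

{"method": "play_rows", "body": {
  "commands": [
    {"fingers":1,"tx":0.0008,"ty":0,"tz":0,"ax":0,"ay":0,"az":0},
    {"fingers":1,"tx":0.0012,"ty":0,"tz":0,"ax":0,"ay":0,"az":0}
  ]
}}

```text
time_s: 26.67
tcp_pos: [0.4586, -0.0046, 0.0783]
ee_rot: [[-0.0, 0.0, -1.0], [-0.0, -1.0, -0.0], [-1.0, 0.0, 0.0]]
wrist_force: [0.8, -0.4, 2.2]
gripper_width: 0.338
```

{"method": "play_rows", "body": {
  "commands": [
    {"fingers":1,"tx":0.0008,"ty":0,"tz":0,"ax":0,"ay":0,"az":0},
    {"fingers":1,"tx":0.0016,"ty":0,"tz":0,"ax":0,"ay":0,"az":0},
    {"fingers":1,"tx":0.0016,"ty":0,"tz":0,"ax":0,"ay":0,"az":0}
  ]
}}

```text
time_s: 26.92
tcp_pos: [0.4587, -0.0046, 0.0776]
ee_rot: [[0.0, 0.0, -1.0], [-0.0, -1.0, -0.0], [-1.0, 0.0, -0.0]]
wrist_force: [-0.0, -0.3, 5.4]
gripper_width: 0.337
```

{"method": "play_rows", "body": {
  "commands": [
    {"fingers":1,"tx":0.0007,"ty":0,"tz":0,"ax":0,"ay":0,"az":0},
    {"fingers":1,"tx":0.0007,"ty":0,"tz":0,"ax":0,"ay":0,"az":0}
  ]
}}

```text
time_s: 27.08
tcp_pos: [0.4587, -0.0045, 0.0775]
ee_rot: [[0.0, 0.001, -1.0], [-0.0, -1.0, -0.001], [-1.0, 0.0, -0.0]]
wrist_force: [-1.9, -0.3, 9.5]
gripper_width: 0.335
```

{"method": "play_rows", "body": {
  "commands": [
    {"fingers":1,"tx":0.0008,"ty":0,"tz":0,"ax":0,"ay":0,"az":0},
    {"fingers":1,"tx":0.0008,"ty":0,"tz":0,"ax":0,"ay":0,"az":0},
    {"fingers":1,"tx":0.0008,"ty":0,"tz":0,"ax":0,"ay":0,"az":0}
  ]
}}

```text
time_s: 27.33
tcp_pos: [0.4588, -0.0046, 0.0775]
ee_rot: [[0.001, 0.001, -1.0], [-0.0, -1.0, -0.001], [-1.0, 0.0, -0.001]]
wrist_force: [-3.0, 0.1, 13.9]
gripper_width: 0.337
```

It's firmly stopped at z 0.0775, as predicted, with a 14 N push. I'll release and retreat.

{"method": "play_rows", "body": {
  "commands": [
    {"fingers":-1,"tx":-0.002,"ty":0,"tz":0,"ax":0,"ay":0,"az":0},
    {"fingers":-1,"tx":-0.002,"ty":0,"tz":0,"ax":0,"ay":0,"az":0},
    {"fingers":-1,"tx":-0.002,"ty":0,"tz":0,"ax":0,"ay":0,"az":0},
    {"fingers":-1,"tx":-0.002,"ty":0,"tz":0,"ax":0,"ay":0,"az":0},
    {"fingers":-1,"tx":-0.002,"ty":0,"tz":0,"ax":0,"ay":0,"az":0}
  ]
}}

```text
time_s: 27.75
tcp_pos: [0.4584, -0.0047, 0.0772]
ee_rot: [[-0.001, -0.0, -1.0], [-0.0, -1.0, 0.0], [-1.0, 0.0, 0.001]]
wrist_force: [0.5, -0.8, 0.4]
gripper_width: 0.631
```

{"method": "play_rows", "body": {
  "commands": [
    {"fingers":-1,"tx":-0.03,"ty":0,"tz":0,"ax":0,"ay":0,"az":0},
    {"fingers":-1,"tx":-0.07,"ty":0,"tz":0,"ax":0,"ay":0,"az":0},
    {"fingers":-1,"tx":-0.12,"ty":0,"tz":0,"ax":0,"ay":0,"az":0},
    {"fingers":-1,"tx":-0.17,"ty":0,"tz":0,"ax":0,"ay":0,"az":0},
    {"fingers":-1,"tx":-0.2,"ty":0,"tz":0,"ax":0,"ay":0,"az":0}
  ]
}}

```text
time_s: 28.17
tcp_pos: [0.4599, -0.0045, 0.2314]
ee_rot: [[0.005, 0.001, -1.0], [0.001, -1.0, -0.001], [-1.0, -0.001, -0.005]]
wrist_force: [0.8, 0.4, -0.2]
gripper_width: 0.968
```

{"method": "play_rows", "body": {
  "commands": [
    {"fingers":-1,"tx":0,"ty":-0.05,"tz":0,"ax":0,"ay":0,"az":0},
    {"fingers":-1,"tx":0,"ty":-0.1,"tz":0,"ax":0,"ay":0,"az":0},
    {"fingers":-1,"tx":0,"ty":-0.15,"tz":0,"ax":0,"ay":0,"az":0},
    {"fingers":-1,"tx":0,"ty":-0.2,"tz":0,"ax":0,"ay":0,"az":0},
    {"fingers":-1,"tx":0,"ty":-0.25,"tz":0,"ax":0,"ay":0,"az":0}
  ]
}}

```text
time_s: 28.58
tcp_pos: [0.4581, 0.1845, 0.2275]
ee_rot: [[-0.0, -0.0, -1.0], [0.0, -1.0, 0.0], [-1.0, -0.0, 0.0]]
wrist_force: [1.4, -0.0, -0.1]
gripper_width: 0.995
```

{"method": "play_rows", "body": {
  "commands": [
    {"fingers":-1,"tx":0,"ty":-0.02,"tz":0,"ax":0,"ay":0,"az":0},
    {"fingers":-1,"tx":0,"ty":-0.02,"tz":0,"ax":0,"ay":0,"az":0},
    {"fingers":-1,"tx":0,"ty":-0.02,"tz":0,"ax":0,"ay":0,"az":0}
  ]
}}

```text
time_s: 28.83
tcp_pos: [0.4582, 0.1982, 0.2269]
ee_rot: [[-0.001, 0.001, -1.0], [-0.001, -1.0, -0.001], [-1.0, 0.001, 0.001]]
wrist_force: [-0.6, -0.4, -0.1]
gripper_width: 1.004
```

Run:
```python
from fit import *
st(); w=cam("wrist"); p=cam("scene")
S=8;x0,y0=285,195; im=cv2.resize(np.array(p["image"])[y0:y0+60,x0:x0+70,::-1],None,fx=S,fy=S,interpolation=cv2.INTER_CUBIC)
X=[.4584,-.0049]
for R,z,c in [(.017,.044,(0,255,0)),(.022,.052,(0,0,255)),(.02,.057,(255,0,0)),(.015,.072,(255,0,255))]:
    P=np.array([(proj(p,[X[0]+R*np.cos(t),X[1]+R*np.sin(t),z])-[x0,y0]+.5)*S for t in np.linspace(0,6.28,80)]).astype(np.int32)
    cv2.polylines(im,[P],True,c,1)
cv2.imwrite("pics/f.png",np.hstack([im,cv2.resize(np.array(p["image"])[y0:y0+60,x0:x0+70,::-1],None,fx=3.4,fy=8)]))
```

```text
28.83 [0.4582 0.1982 0.2269] [[-0.001, 0.001, -1.0], [-0.001, -1.0, -0.001], [-1.0, 0.001, 0.001]] [-0.6 -0.4 -0.1] 1.004
```

View pics/f.png

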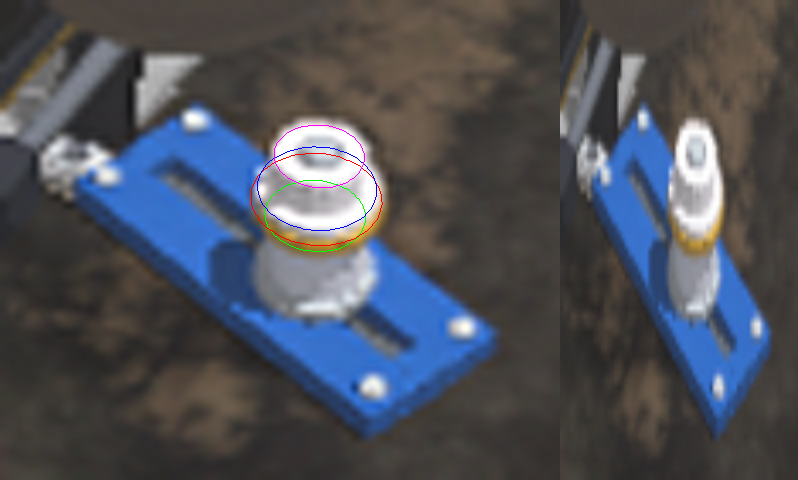

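The final view shows the full stack upright and tight at crop (318,200). The seated-model outlines match to under 1 px, and the stud top sits just above the bushing rim.

```bash
python3 -c "
from station import job
print(job.finish_job())"
```

```text
the job is handed in; nothing more can be done
None
```

The aluminium spacer, the smaller brass washer and the white bushing (flange down) are threaded on the stud in that order. I released the stack, retreated and handed the job in at about 29 s. It reports no verdict.

- **Finding the stud:** the wrist camera put it at about (0.458, -0.005), roughly 15 mm from the slot's middle towards the robot. All three parts passed over the nose without any contact force that showed above the sensor noise.
- **Seating:** each part was pushed until it stopped, 0.2 to 0.4 mm below the height predicted from how I held it. Peak push was about 17 N for the spacer, 13 N for the washer and 14 N for the bushing. Key drag was about 2 to 3 N.
- **Last checks:** after release, the scene picture showed the stack upright and tight, within about a pixel of the seated model.
- **Disagreements:** none of the checks failed. The spacer in the gripper appeared about 2.5 mm off where the wrist camera's calibration put it. I used the same camera for both parts and stud so that this error would cancel.
- **Other objects:** I only reached for the three parts. I did not re-measure where the others lay at the end.

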